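# Lock the adjusting screw of a practice-jaw stand

### The arm

A 6-joint arm with a two-finger parallel gripper is mounted at the origin on the work surface. World frame = base frame: x ahead of the robot, y to its left, z up, the work surface at z = 0. Lengths are in m, angles in rad, forces in N, time in s.
With the tool pointing down it reaches from about 0.35 to 0.975 m from the base axis. Payload 7.1 kg.
Tool frame: the origin (TCP) lies between the finger pads; the fingertips stand 19 mm ahead of it and the grasp point (between the pads) is the TCP; z points along the fingers, y is the direction in which the jaws open and shut (so a half turn about z gives the same grasp; the last joint's range is limited). The gripper opens to 88 mm and grips with 3 to 60 N. Pads are 20 mm wide; open, the fingers measure 115 mm over their backs; the gripper's body (75 mm by 178 mm) begins 61 mm behind the grasp point.
Start: joints at [-1.219, 0.423, 1.63, -0, 1.089, -0.019], TCP at [0.226, -0.583, 0.242] pointing down, gripper open.
Joint ranges: [-3, 3], [-0.9, 2.11], [0.09, 2.58], [-1.31, 4.45], [0.11, 2.69], [-2.54, 2.54]. Speed limits (rad/s): [2.39, 2.39, 3.01, 3.14, 3.14, 3.14].

### API

Orientations are given as a unit quaternion [w, x, y, z].
In Python, from workcell import r gives the robot as it stands.
- The arm moves only by the shell command python3 -m inch 'ROWS' [FORCE]. ROWS is JSON, a list of rows, each an object with "xyz": the shift along the tool's x, y, z in m, a list of three; "delta_rot": the turn, a rotation vector about the tool's x, y, z in degrees, a list of three; "grip": the closure, from 0 (fully open) to 1 (shut). A call has 1 to 12 rows; each row is the pose to reach, as a shift and turn from the pose commanded when the call began, along the tool's axes at that moment; what a row does not reach only later rows make up. A row lasts 1/8 s, in which the tool goes at most 62.5 mm and 10.7 degrees, less where a joint would pass 70% of its speed; a pose out of reach is approached as far as the arm can. A call with a gripper value outside its range is refused whole. The fingers move at their own pace and stop on an object; FORCE is the grip in N (left out, the last holds). Time passes only in rows, so rows that repeat a pose let the fingers close. It gives the time, the measured TCP pose, the force and the opening at its end, in the units of the state.
- r.get_obs(): the state, without advancing time (a new reading comes with each control period).
- r.grab_frame(name): name is "side" or "top"; returns the picture (480x640x3 uint8, red, green, blue); there is no depth.
- r.camera_info(name): a dict with "mtx" (3x3 intrinsics, pixels), "D" ([k1, k2, p1, p2, k3] as OpenCV has them; the pictures are not rectified), "T" (4x4, takes a point from camera to world coordinates). Camera axes: x right, y up, looking along -z (the intrinsics and any distortion apply to the point x, -y, -z); pixel columns grow to the right and rows downward; lengths in m; the calibration is good to about 2 mm. A picture is of the moment at which its call begins. camera_info takes no time and is no camera call.
- r.hand_in(): hands the job in, once; it reports no verdict.
Trained networks look in the newest picture that a camera, given by its name, has taken for a name from the list of things; names that differ only in an ending like _2 or _b are one class to them, and where a whole thing is asked for, a point or a joint stands for the part that bears it (a point fixed in the world has none). Each returns a list of dicts, best first, with "p" (0 to 1); they miss things now and then, are a little off and sometimes report something else, mostly with a low value. They report only what shows in the picture. A call takes as long as a camera call.
- r.cut_out(camera, query): "mask" (480x640 bool, what is visible of it) and "uv" ([column, row] in pixels, amid what is visible of it).
The state is a dict: "clock": time; "joint_pos": joint angles; "joint_velocities": joint speeds; "joint_torque": joint torques, N m; "eef_pos": TCP position; "ee_rot": TCP orientation; "wrist_force": force on the tool from outside, world axes, zero at the start; "moment": the same for the moment, N m; "grip_width": finger opening in m.
Only numpy, scipy, OpenCV 4.12 (cv2) and the standard library are available. Lean on these libraries where they do the work, as an engineer would, in place of code of your own. Each camera call takes 0.05 s, during which the arm holds its last target.

### The job

The brass adjusting screw of the practice-jaw stand is set and must stay as it is while you lock it. Seat the green-handled key fully down over the screw's flat tang with the key's arm between the two steel posts, so that it holds the screw, then swing the red-knobbed lever of the locknut clockwise (seen from above) until it is over the red line and the nut is tight. Leave the green key on the screw and leave the orange key where it lies.

Things in the scene. Friction and masses are not known exactly. Their poses are not given: they have to be found in the camera images.
- green_key_grip (a point): Loose key, 0.22 kg, lying flat. Point: in its green upright grip plate (50 mm along x, 14 thick in y, 28 to 74 mm above the underside), 53 mm above the underside, over the socket's centre. Steel socket block 70 x 36 x 28 mm below it (keep fingertips above), slot underneath 56 (x) x 14 (y), 24 deep. Flat arm, 12 wide, 10 thick, level with the underside, runs along +x to 115 mm.
- screw_seat (a point): On the screw's axis, on its brass collar (40 mm across), 85 mm above the table: the key's underside rests here. Brass tang above: 48 x 8 mm, 21 high, roof-shaped top, along x at screw = 0. Axes of the fixed grey stand: +x from screw to posts, z up. Base 14 mm high, 120 wide, x -60 to 210 mm; jaw to 74 mm high at x 133 to 200.
- brace (a point): Mid-way between the stand's two steel posts (12 mm thick, tapered tops, 116 mm above the table, clear gap 22 mm), 100 mm along the stand's +x from the screw's axis, 90 mm above the table. Axes as the stand's. The seated key's arm lies here, so that the key cannot turn.
- lever_knob (a point): Red upright knob at the end of the locknut's lever: 16 mm thick, 59 to 125 mm above the table, 100 mm from the screw's axis, on the side away from the posts. Point: on the knob's axis, 105 mm above the table; it goes round the screw's axis with the lever. Lever bar 10 mm thick, 61 mm above the table. Push or loosely cage the knob from above along its arc.
- nut (a joint): Turn of the locknut relative to the screw, rad, clockwise from above (tightening). Starts 0 to 0.3; stop (fully tight) at 1.35. At 0 the lever points 0.62 rad anticlockwise of the stand's -x; the red line on the white dial is 1.25 rad clockwise of that. Needs 0.25 N m (3 N at the knob), which drags the screw along unless the key holds it.
- screw (a joint): Turn of the inner adjusting screw in the stand, rad, clockwise from above; starts near 0 and must stay there. It turns easily (0.06 N m). With the key on and braced it has play of about 0.18 rad (10 degrees).
- orange_key_grip (a point): Orange-handled key of the same outer shape, whose slot is only 5 mm wide and does not fit this tang; it is not needed. Point and axes as on the green key.

How it is judged:
On the way, in this order (a step that is already met when the one before it is completed fails the run):
1. the green key is seated on the screw with its arm between the posts (horizontal distance between green_key_grip and screw_seat below 0.015 m and z of green_key_grip in the frame of screw_seat below 0.061 m and angle between green_key_grip's own z axis and vertical below 0.18 rad and x of brace in the frame of green_key_grip above 0.08 m and y of brace in the frame of green_key_grip between -0.02 and 0.02 m), for 0.2 s.
2. the locknut is tight while the key holds the screw (all of step 1 and value of joint nut above 0.95 rad), for 0.2 s.
At the end, for the whole second after the job is handed in: Green key seated on the screw: grip point within 15 mm of the axis and under 61 mm above the collar, upright within 10 degrees, brace point over 80 mm along the key's +x and within 20 mm of its line. Nut past 0.95 rad, at rest; screw within 0.3 rad of 0 (all of step 2 and value of joint screw between -0.3 and 0.3 rad and velocity of joint nut between -0.05 and 0.05 rad/s); the robot touches nothing.
It fails at once if the adjusting screw is turned more than 17 degrees from its setting (value of joint screw above 0.3 rad or value of joint screw below -0.3 rad).
It fails at once if the orange key is moved by more than 40 mm (distance of orange_key_grip from where it was at the start of the episode above 0.04 m).
It also fails if it takes over 54 s, if anything falls off the work surface, if the arm or the gripper's body presses on something with over 40 N, if the wrist force passes 120 N, or if a joint passes its speed limit or range.

## Working session

There is one attempt and no reset: what is moved stays moved. The work goes in short steps, Python scripts to look and compute and a shell command to move; the robot and the scene stay as the last step left them, time stands still between calls to the robot, and variables do not carry over. Pictures are saved under pics/ and viewed, and the job is handed in when it is done.

```bash
mkdir -p pics; ls
python3 - <<'E'
from workcell import r
import cv2,numpy as np
np.set_printoptions(precision=4,suppress=True)
o=r.get_obs(); print({k:np.round(v,4) for k,v in o.items()})
for n in ("side","top"):
    im=r.grab_frame(n); cv2.imwrite(f"pics/{n}0.png",im[...,::-1])
    c=r.camera_info(n); print(n,c["mtx"],c["D"],c["T"])
    for q in ("green_key_grip","orange_key_grip","nut","screw","lever_knob"):
        for d in r.cut_out(n,q)[:2]: print(n,q,round(d["p"],2),d["uv"],d["mask"].sum())
E
```

```text
pics
{'clock': np.float64(0.0), 'joint_pos': array([-1.219 ,  0.4239,  1.6307,  0.    ,  1.0886, -0.019 ]), 'joint_velocities': array([-0.0016,  0.0022,  0.0002, -0.0005, -0.0009,  0.0007]), 'joint_torque': array([  0.0012, -54.4619, -27.3671,   0.0645,   0.0228,  -0.0001]), 'eef_pos': array([ 0.2263, -0.582 ,  0.2409]), 'ee_rot': array([-0.0008,  0.9829,  0.1843, -0.0001]), 'wrist_force': array([-0.2069, -0.0107, -0.0879]), 'moment': array([ 0.0225, -0.0222, -0.0108]), 'grip_width': np.float64(0.0878)}
side [[542.7783   0.     313.4419]
 [  0.     542.7783 237.6996]
 [  0.       0.       1.    ]] [-0.1523  0.      0.      0.      0.    ] [[-0.958   0.1973 -0.208   0.3656]
 [-0.2864 -0.6233  0.7277  0.7835]
 [ 0.0139  0.7567  0.6536  0.8165]
 [ 0.      0.      0.      1.    ]]
side green_key_grip 0.87 [360.8, 192.0] 948
side orange_key_grip 0.72 [302.8, 380.4] 1557
side nut 0.87 [337.6, 261.4] 709
side screw 0.87 [321.4, 259.0] 1013
side lever_knob 0.76 [335.6, 262.3] 673
top [[536.2863   0.     316.2965]
 [  0.     536.2863 241.9475]
 [  0.       0.       1.    ]] [-0.0187  0.      0.      0.      0.    ] [[ 0.0049  0.9919 -0.1269  0.4597]
 [-0.9999  0.0033 -0.0124 -0.0076]
 [-0.0119  0.1269  0.9918  1.0964]
 [ 0.      0.      0.      1.    ]]
top green_key_grip 0.73 [463.9, 259.8] 1023
top orange_key_grip 0.74 [190.1, 270.1] 1072
top nut 0.77 [319.4, 268.6] 347
top screw 0.7 [317.9, 250.8] 863
top lever_knob 0.75 [322.5, 262.6] 428
```

View pics/side0.png

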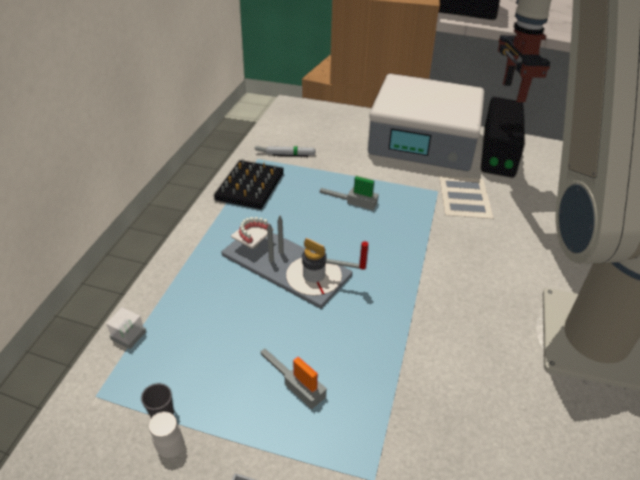

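View pics/top0.png

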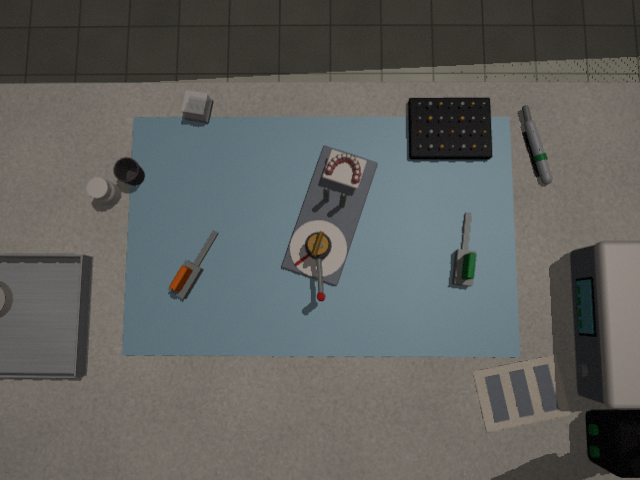

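```bash
cat > h.py <<'E'
from workcell import r
import cv2,numpy as np
np.set_printoptions(precision=4,suppress=True)
F=np.diag([1,-1,-1.])
def proj(n,P):
    c=r.camera_info(n);T=np.array(c["T"]);P=np.atleast_2d(P).astype(float)
    Pc=(P-T[:3,3])@T[:3,:3]@F
    return cv2.projectPoints(Pc,np.zeros(3),np.zeros(3),np.array(c["mtx"]),np.array(c["D"]))[0].reshape(-1,2)
def unproj(n,uv,z):
    c=r.camera_info(n);T=np.array(c["T"])
    u=cv2.undistortPoints(np.array(uv,float).reshape(-1,1,2),np.array(c["mtx"]),np.array(c["D"])).reshape(-1,2)
    d=np.c_[u,np.ones(len(u))]@F@T[:3,:3].T
    o=T[:3,3]; return o+d*((z-o[2])/d[:,2])[:,None]
def crop(im,x,y,w,h,s,name,polys=()):
    c=cv2.resize(im[y:y+h,x:x+w,::-1],None,fx=s,fy=s,interpolation=cv2.INTER_CUBIC)
    c=cv2.convertScaleAbs(c,alpha=1.5,beta=15)
    for p,col in polys:
        q=((np.asarray(p)-[x,y]+.5)*s).astype(int); cv2.polylines(c,[q.reshape(-1,1,2)],False,col,1)
    cv2.imwrite("pics/"+name,c)
E
python3 - <<'E'
from h import *
t=cv2.imread("pics/top0.png")[...,::-1];s=cv2.imread("pics/side0.png")[...,::-1]
crop(t,270,140,120,175,5,"t_a.png") if 0 else crop(t,270,140,130,110,6,"t_a.png")
crop(t,270,215,110,100,6,"t_b.png"); crop(t,430,200,70,100,6,"t_c.png")
crop(s,215,205,170,105,4,"s_b.png"); crop(s,310,165,80,50,8,"s_c.png")
E
```

```text
(no output)
```

View pics/t_a.png

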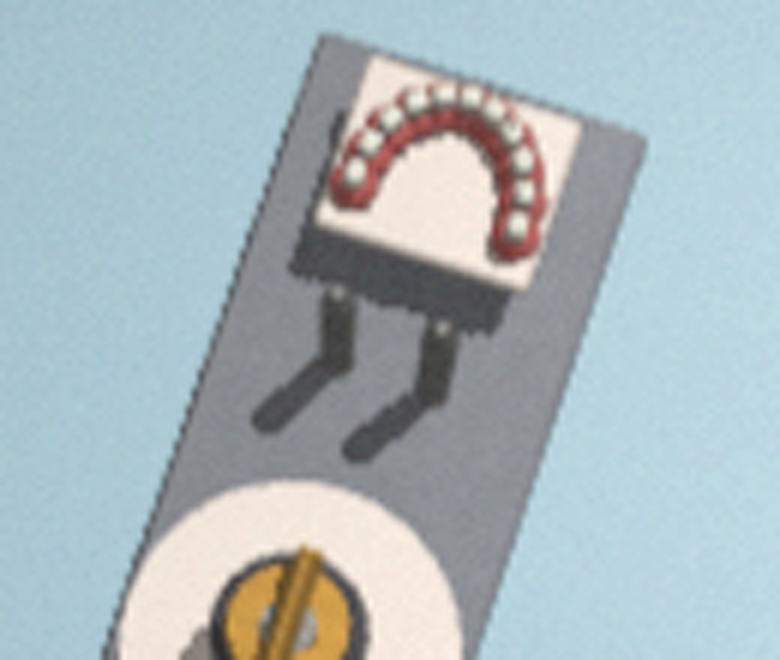

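View pics/t_b.png

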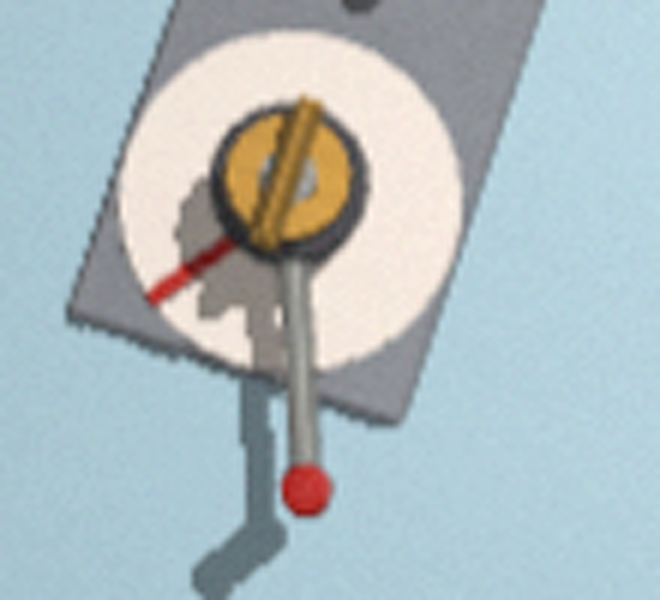

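View pics/t_c.png

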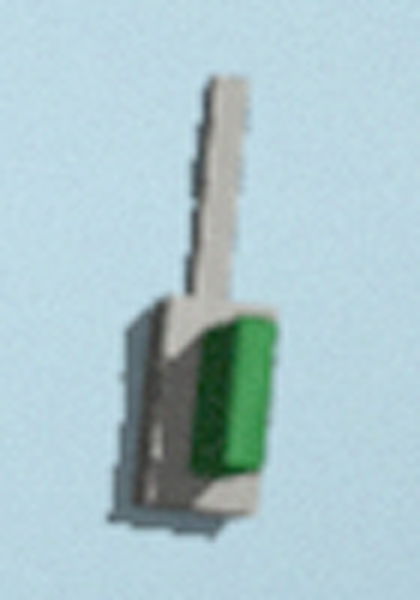

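View pics/s_b.png

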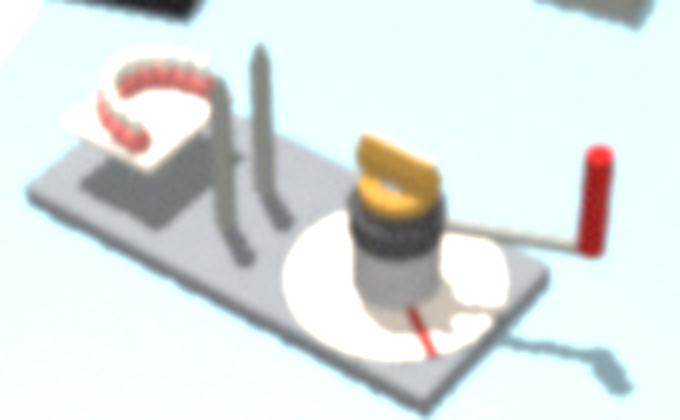

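View pics/s_c.png

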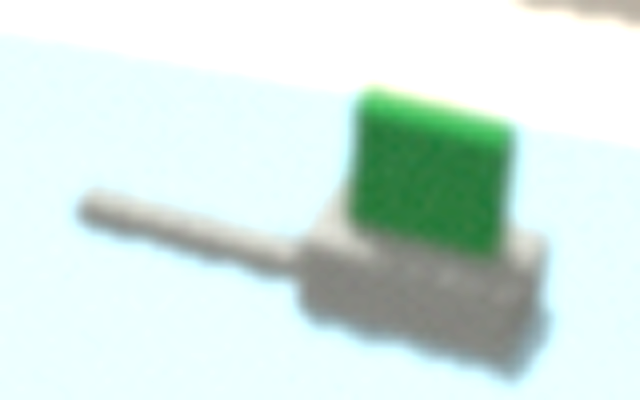

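```bash
cat > fit.py <<'E'
from h import *
from scipy.optimize import least_squares
def pt(cx,cy,ox,oy,s): return ((cx+.5)/s-.5+ox,(cy+.5)/s-.5+oy)
def W(p,L):
    L=np.atleast_2d(L).astype(float)/1000;c,s=np.cos(p[2]),np.sin(p[2])
    return np.c_[p[0]+c*L[:,0]-s*L[:,1],p[1]+s*L[:,0]+c*L[:,1],L[:,2]]
def fit(obs,p0):
    def f(p):
        return np.concatenate([(proj(n,W(p,[o[0] for o in ob]))-[o[1] for o in ob]).ravel() for n,ob in obs.items() if ob])
    return least_squares(f,p0,loss='soft_l1'),f
a=(270,140,6);b=(270,215,6);c=(430,200,6);sb=(215,205,4);sc=(310,165,8)
P=lambda L,x,y,k:(L,pt(x,y,*k))
key={"top":[P((25,7,74),240,318,c),P((25,-7,74),275,322,c),P((-25,-7,74),258,470,c),P((-25,7,74),226,470,c),
 P((35,18,28),170,297,c),P((35,-18,28),275,305,c),P((-35,-18,28),258,515,c),P((-35,18,28),143,505,c),P((115,6,10),213,77,c),P((115,-6,10),246,77,c)],
"side":[P((25,7,74),357,108,sc),P((-25,7,74),503,148,sc),P((25,-7,74),368,88,sc),P((-25,-7,74),515,125,sc),P((-35,18,0),515,378,sc),P((35,18,0),303,310,sc),P((35,18,28),303,250,sc),P((-35,-18,28),547,240,sc)]}
st={"top":[P((-60,60,14),70,308,b),P((-60,-60,14),400,412,b),P((210,60,14),322,35,a),P((210,-60,14),648,140,a),P((100,17,116),340,292,a),P((100,-17,116),443,325,a),P((24,0,106),312,98,b),P((-24,0,106),262,243,b)],
"side":[P((-60,60,14),425,400,sb),P((-60,-60,14),548,268,sb),P((210,60,14),30,192,sb),P((100,17,116),222,80,sb),P((100,-17,116),262,47,sb),P((24,0,106),365,138,sb),P((-24,0,106),437,172,sb)]}
if __name__=="__main__":
  for nm,ob,p0 in(("key",key,[.4,-.3,0]),("stand",st,[.45,0,-.3])):
    for sel in (ob,{"top":ob["top"]},{"side":ob["side"]}):
        q,f=fit(sel,p0); print(nm,q.x,list(sel)); 
        if len(sel)==2: P0=q.x; print(f(q.x).reshape(-1,2))
    if nm=="stand":
        t=least_squares(lambda k:np.concatenate([proj("top",[*k,.125])[0]-pt(307,488,*b),proj("side",[*k,.125])[0]-pt(600,155,*sb)]),[.35,0]);print("knob",t.x,t.fun)
        d=t.x-P0[:2]; print(np.hypot(*d),"lever ang ccw of -x:",(np.arctan2(d[1],d[0])-P0[2]-np.pi+np.pi)%(2*np.pi)-np.pi)
        print("tang",)
E
python3 fit.py
```

```text
key [ 0.5468 -0.2898 -0.1295] ['top', 'side']
[[-1.1922 -0.7503]
 [ 0.2607 -0.453 ]
 [ 0.5392  0.7907]
 [-1.4572 -0.1854]
 [-0.6904 -0.3998]
 [-0.273   0.6361]
 [-0.8743  0.3914]
 [ 0.2318 -0.3517]
 [-0.2868 -0.3252]
 [ 0.0349  0.437 ]
 [-0.2579 -0.693 ]
 [ 1.0502 -0.5674]
 [ 0.4032 -1.1409]
 [ 1.4552 -0.7105]
 [-0.6101 -1.2244]
 [-0.6381 -0.0918]
 [-0.0342 -1.6714]
 [ 1.1303 -1.0287]]
key [ 0.5467 -0.2907 -0.1233] ['top']
key [ 0.5466 -0.2859 -0.1142] ['side']
stand [ 0.5854  0.0036 -0.328 ] ['top', 'side']
[[-1.5352  0.5269]
 [-0.4207  2.5668]
 [-0.1768 -1.1599]
 [ 0.2379 -0.5334]
 [-0.5172  0.3791]
 [-0.4254  0.6702]
 [-0.4806 -0.4868]
 [-0.5666 -0.4679]
 [ 0.4276 -0.0961]
 [ 1.9831 -1.1764]
 [-1.3983 -2.2345]
 [-0.1166 -1.278 ]
 [ 0.1921 -1.3932]
 [-0.802  -1.9963]
 [ 0.9227 -1.0475]]
stand [ 0.5855  0.0025 -0.3242] ['top']
stand [ 0.5846  0.0074 -0.3275] ['side']
knob [ 0.4863 -0.0029] [-0.6011 -0.2099  0.4101 -0.8852]
0.09934683013358835 lever ang ccw of -x: 0.3936679576287645
tang
```

```bash
cat > go.py <<'E'
from h import *
from scipy.spatial.transform import Rotation as R
import sys
o=r.get_obs()
def Rq(q): return R.from_quat([q[1],q[2],q[3],q[0]])
def down(y): return R.from_matrix(np.array([[np.cos(y),np.sin(y),0],[np.sin(y),-np.cos(y),0],[0,0,-1.]]))
def to(x,y,z,yaw,note=""):
    A=Rq(o["ee_rot"]); d=A.inv().apply(np.array([x,y,z])-o["eef_pos"])
    rv=np.degrees((A.inv()*down(yaw)).as_rotvec())
    print(note,"shift mm",d*1000,"rot deg",rv)
def st():
    A=Rq(o["ee_rot"]).as_matrix();print("tcp",o["eef_pos"],"yaw",np.arctan2(A[1,0],A[0,0]),"tilt",np.degrees(np.arccos(-A[2,2])),"w",o["grip_width"],"F",o["wrist_force"],"t",o["clock"],"q",o["joint_pos"])
if __name__=="__main__":
    st()
    if len(sys.argv)>4: to(*map(float,sys.argv[1:5]))
E
python3 go.py 0.547 -0.29 0.2 -0.125
```

```text
tcp [ 0.2265 -0.5825  0.2417] yaw 0.3707882732285436 tilt 0.0017557663542905795 w 0.08766935150517585 F [0.9214 0.3375 0.7943] t 0.6 q [-1.219   0.4231  1.6299  0.      1.0886 -0.019 ]
 shift mm [ 404.7136 -156.4954   41.7046] rot deg [ 0.0014 -0.0011 28.4066]
```

```bash
python3 -m inch '[{"xyz":[0.04,-0.015,0],"delta_rot":[0,0,3],"grip":0},{"xyz":[0.09,-0.035,0],"delta_rot":[0,0,7],"grip":0},{"xyz":[0.14,-0.055,0],"delta_rot":[0,0,10],"grip":0},{"xyz":[0.19,-0.074,0],"delta_rot":[0,0,14],"grip":0},{"xyz":[0.24,-0.093,0],"delta_rot":[0,0,18],"grip":0},{"xyz":[0.29,-0.112,0.01],"delta_rot":[0,0,22],"grip":0},{"xyz":[0.34,-0.132,0.02],"delta_rot":[0,0,25],"grip":0},{"xyz":[0.38,-0.147,0.03],"delta_rot":[0,0,28.4],"grip":0},{"xyz":[0.405,-0.1565,0.042],"delta_rot":[0,0,28.4],"grip":0},{"xyz":[0.405,-0.1565,0.042],"delta_rot":[0,0,28.4],"grip":0}]'; python3 go.py 0.547 -0.29 0.053 -0.125
python3 - <<'E'
from h import *
for n in ("side","top"):
    im=r.grab_frame(n); cv2.imwrite(f"pics/{n}1.png",im[...,::-1])
E
```

```text
clock: 1.85
eef_pos: [0.5479, -0.2883, 0.1987]
ee_rot: [-0.0, 0.998, -0.061, -0.001]
wrist_force: [-0.3, -0.5, 0.8]
grip_width: 0.0874
tcp [ 0.5479 -0.2883  0.1987] yaw -0.12201910822789891 tilt 0.09245589027845169 w 0.0874170767022826 F [-0.259  -0.4656  0.7732] t 1.85 q [-0.5037  0.4651  1.6742  0.0001  1.0039  1.1891]
 shift mm [ -0.4446   1.8834 145.6926] rot deg [-0.0377  0.0844  0.1708]
```

View pics/side1.png

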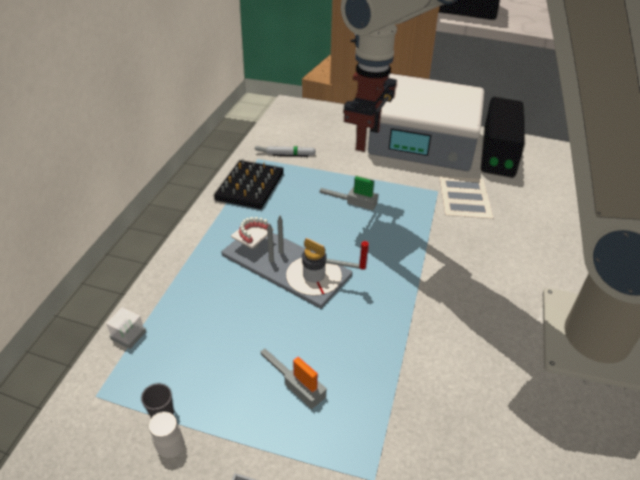

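View pics/top1.png

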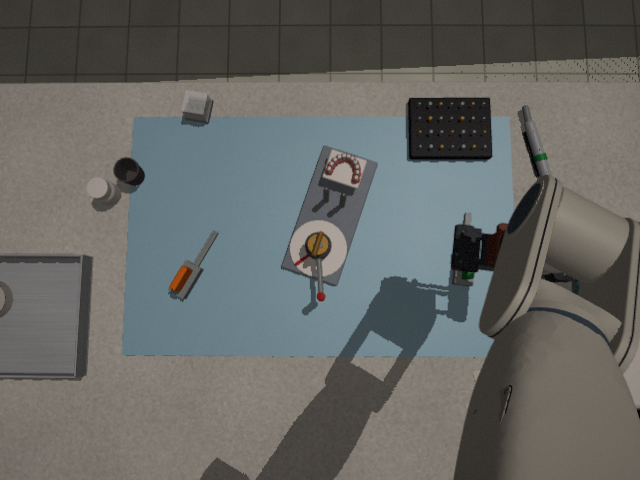

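The gripper stands above the green grip (top view about 467,250; side view about 365,140). Descend and grasp.

```bash
python3 -m inch '[{"xyz":[0,0.002,0.04],"delta_rot":[0,0,0],"grip":0},{"xyz":[0,0.002,0.085],"delta_rot":[0,0,0],"grip":0},{"xyz":[0,0.002,0.125],"delta_rot":[0,0,0],"grip":0},{"xyz":[0,0.002,0.145],"delta_rot":[0,0,0],"grip":0},{"xyz":[0,0.002,0.145],"delta_rot":[0,0,0],"grip":0.5},{"xyz":[0,0.002,0.145],"delta_rot":[0,0,0],"grip":0.9},{"xyz":[0,0.002,0.145],"delta_rot":[0,0,0],"grip":0.9},{"xyz":[0,0.002,0.145],"delta_rot":[0,0,0],"grip":0.9},{"xyz":[0,0.002,0.145],"delta_rot":[0,0,0],"grip":0.9},{"xyz":[0,0.002,0.145],"delta_rot":[0,0,0],"grip":0.9}]' 25; python3 go.py
```

```text
clock: 3.2
eef_pos: [0.5471, -0.2918, 0.0549]
ee_rot: [0.0, 0.998, -0.062, 0.0]
wrist_force: [-0.9, -0.5, -0.6]
grip_width: 0.0316
tcp [ 0.5471 -0.2918  0.0549] yaw -0.12479225821216776 tilt 0.012294839650969471 w 0.031557090421617494 F [-0.947  -0.5014 -0.6038] t 3.2 q [-0.5092  0.6673  1.7302 -0.      0.7439  1.1863]
```

```bash
python3 -m inch '[{"xyz":[0,0,0],"delta_rot":[0,0,0],"grip":0.95},{"xyz":[0,0,0],"delta_rot":[0,0,0],"grip":0.95},{"xyz":[0,0,0],"delta_rot":[0,0,0],"grip":0.95},{"xyz":[0,0,0],"delta_rot":[0,0,0],"grip":0.95}]' 25; python3 go.py
```

```text
clock: 3.7
eef_pos: [0.5469, -0.2918, 0.0545]
ee_rot: [-0.0, 0.998, -0.062, -0.0]
wrist_force: [0.0, 0.1, -1.4]
grip_width: 0.0141
tcp [ 0.5469 -0.2918  0.0545] yaw -0.12480145989658854 tilt 0.01742725636505498 w 0.014060062261825617 F [ 0.0163  0.0929 -1.4195] t 3.7 q [-0.5093  0.6677  1.7304  0.      0.7438  1.1863]
```

```bash
python3 -m inch '[{"xyz":[0,0,-0.03],"delta_rot":[0,0,0],"grip":0.95},{"xyz":[0,0,-0.08],"delta_rot":[0,0,0],"grip":0.95},{"xyz":[0,0,-0.13],"delta_rot":[0,0,0],"grip":0.95},{"xyz":[0,0,-0.16],"delta_rot":[0,0,0],"grip":0.95},{"xyz":[0,0,-0.16],"delta_rot":[0,0,0],"grip":0.95}]' 25; python3 go.py 0.5855 0.0015 0.21 -0.326
```

```text
clock: 4.32
eef_pos: [0.5482, -0.2926, 0.217]
ee_rot: [0.001, 0.998, -0.062, 0.002]
wrist_force: [0.5, -0.1, -2.3]
grip_width: 0.0138
tcp [ 0.5482 -0.2926  0.217 ] yaw -0.12491455036330883 tilt 0.2848728952339247 w 0.013839863528046144 F [ 0.5214 -0.1087 -2.3071] t 4.325 q [-0.5094  0.4437  1.6606 -0.0001  1.0323  1.1863]
 shift mm [   0.3362 -296.492     6.4141] rot deg [ 0.0849 -0.2724 11.5211]
```

```bash
python3 -m inch '[{"xyz":[0,-0.02,0],"delta_rot":[0,0,1],"grip":0.95},{"xyz":[0,-0.06,0],"delta_rot":[0,0,2.5],"grip":0.95},{"xyz":[0,-0.11,0],"delta_rot":[0,0,4.5],"grip":0.95},{"xyz":[0,-0.16,0],"delta_rot":[0,0,6.5],"grip":0.95},{"xyz":[0,-0.21,0],"delta_rot":[0,0,8.5],"grip":0.95},{"xyz":[0,-0.25,0],"delta_rot":[0,0,10],"grip":0.95},{"xyz":[0,-0.28,0],"delta_rot":[0,0,11.5],"grip":0.95},{"xyz":[0,-0.296,0],"delta_rot":[0,0,11.5],"grip":0.95},{"xyz":[0,-0.296,0],"delta_rot":[0,0,11.5],"grip":0.95},{"xyz":[0,-0.296,0],"delta_rot":[0,0,11.5],"grip":0.95}]' 25; python3 go.py 0.5855 0.0015 0.21 -0.326
python3 - <<'E'
from h import *
t=r.grab_frame("top");s=r.grab_frame("side")
cv2.imwrite("pics/top2.png",t[...,::-1]);cv2.imwrite("pics/side2.png",s[...,::-1])
crop(t,265,130,130,100,6,"t2.png");crop(s,215,140,190,140,4,"s2.png")
E
```

```text
clock: 5.58
eef_pos: [0.5836, 0.0009, 0.2141]
ee_rot: [0.0, 0.987, -0.162, -0.0]
wrist_force: [0.8, -0.1, -1.8]
grip_width: 0.0139
tcp [0.5836 0.0009 0.2141] yaw -0.32587161022807937 tilt 0.05151733571947533 w 0.013907074900342074 F [ 0.7539 -0.0856 -1.8291] t 5.575 q [-0.0186  0.3964  1.7447 -0.0004  1.0013  1.8782]
 shift mm [ 1.6265 -1.149   4.1421] rot deg [0.032  0.0404 0.0074]
```

View pics/s2.png

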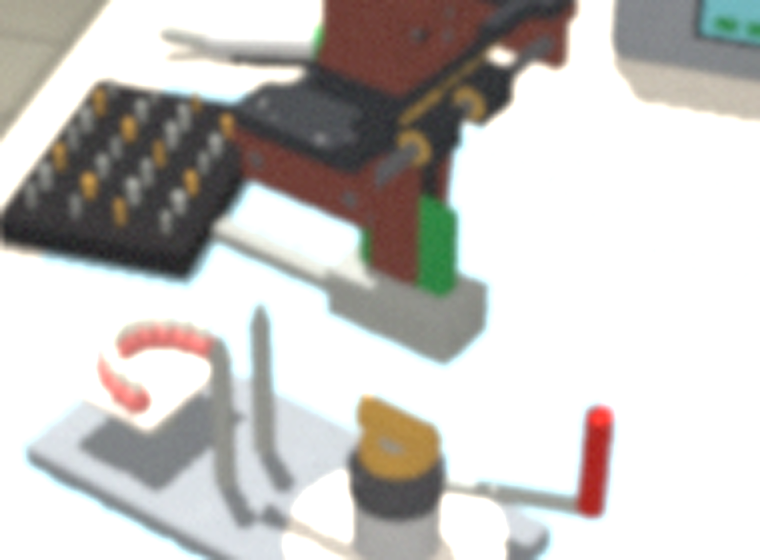

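View pics/t2.png

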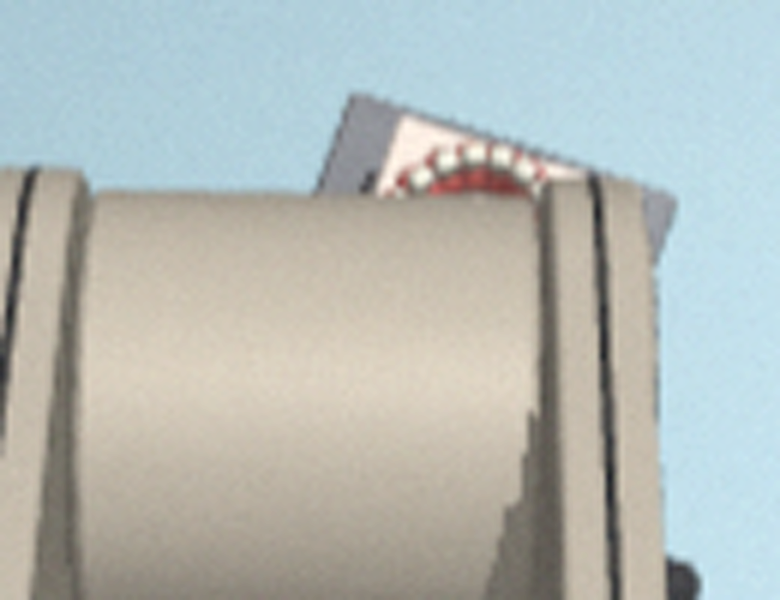

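View pics/top2.png

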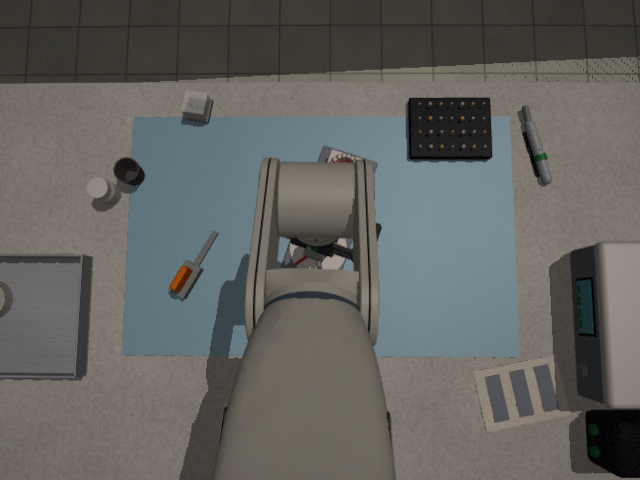

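Run:
```python
from fit import *
k=(215,140,4); dz=.2141-.0545
L=[(-35,18,0),(35,18,0),(-35,-18,28),(-35,-18,0),(35,18,28),(-35,18,28)]
uv=np.array([pt(*q,*k) for q in [(443,362),(330,308),(487,283),(484,328),(330,270),(443,318)]])
f=lambda p:(proj("side",W(p,L)+[0,0,dz])-uv).ravel()
q=least_squares(f,[.58,0,-.33]);print(q.x,q.fun.reshape(-1,2))
s=cv2.imread("pics/side2.png")[...,::-1]
box=lambda p,dz,x,y,z0,z1:[proj("side",W(p,[(a*x,b*y,z) for a,b in((1,1),(1,-1),(-1,-1),(-1,1),(1,1))])+[0,0,dz]) for z in(z0,z1)]
pk=(.5836,.0009+.006,-.326)
polys=[(b,(0,0,255)) for b in box(pk,dz,35,18,0,28)]
ps=(.585,.0075,-.326)
polys+=[(proj("side",W(ps,l)),(0,0,255)) for l in([(24,0,106),(-24,0,106)],[(100,17,116),(100,17,14)],[(100,-17,116),(100,-17,14)],[(-60,60,14),(-60,-60,14)],[(-60,60,14),(210,60,14)],[(20*np.cos(a),20*np.sin(a),85) for a in np.linspace(0,6.29,30)])]
crop(s,215,140,190,140,4,"s2o.png",polys)
```

```text
[ 0.5851 -0.0016 -0.3523] [[ 0.0648  1.0361]
 [-0.9708  0.2678]
 [ 0.656  -0.2791]
 [ 0.7947 -0.0166]
 [-1.0666 -1.7229]
 [ 0.4936  0.4367]]
```

View pics/s2o.png

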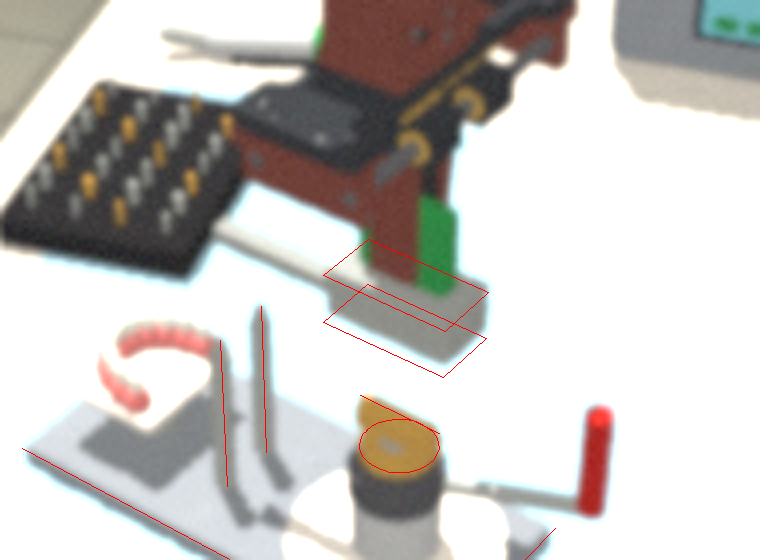

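Run:
```python
from fit import *
s=cv2.imread("pics/side0.png")[...,::-1];s2=cv2.imread("pics/side2.png")[...,::-1]
def box(p,dz,x,y,z0,z1):
    c=[(1,1),(1,-1),(-1,-1),(-1,1),(1,1)]
    return [proj("side",W(p,[(a*x,b*y,z) for a,b in c])+[0,0,dz]) for z in(z0,z1)]+[proj("side",W(p,[(a*x,b*y,z0),(a*x,b*y,z1)])+[0,0,dz]) for a,b in c[:4]]
def keyp(p,dz,col): return [(b,col) for b in box(p,dz,35,18,0,28)+box(p,dz,25,7,28,74)+[proj("side",W(p,[(35,6,10),(115,6,10),(115,-6,10),(35,-6,10)])+[0,0,dz])]]
crop(s,310,165,80,50,8,"o1.png",keyp((.5469,-.2918,-.1248),0,(0,0,255)))
crop(s2,260,170,90,70,8,"o2.png",keyp((.5836,.0009,-.326),.2141-.0545,(0,0,255)))
```

```text
(no output)
```

View pics/o1.png

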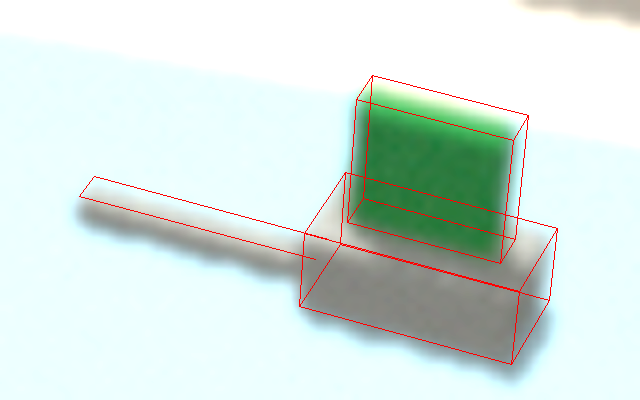

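View pics/o2.png

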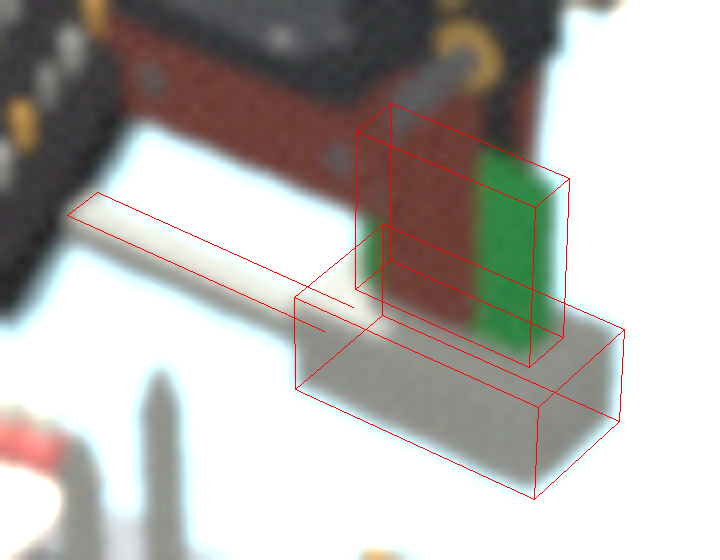

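```bash
cat > mfit.py <<'E'
from fit import *
from scipy.spatial import ConvexHull
from scipy.spatial.transform import Rotation as R
def bx(x0,x1,y,z0,z1): return np.array([(x,s*y,z) for x in(x0,x1) for s in(1,-1) for z in(z0,z1)],float)/1000
PARTS=[bx(-35,35,18,0,28),bx(-25,25,7,28,74),bx(35,115,6,0,10)]
def render(n,pos,yaw,pitch=0,ss=8,win=None,parts=PARTS,piv=(0,0,.053)):
    x,y,w,h=win; m=np.zeros((h*ss,w*ss),np.uint8); Rm=R.from_euler('ZY',[yaw,pitch]).as_matrix()
    for P in parts:
        uv=proj(n,(P-piv)@Rm.T+np.array(piv)+pos)
        hu=uv[ConvexHull(uv).vertices]; q=((hu-[x,y]+.5)*ss)
        cv2.fillConvexPoly(m,np.round(q*16).astype(np.int32),255,shift=4)
    return cv2.resize(m,(w,h),interpolation=cv2.INTER_AREA)/255.
E
python3 - <<'E'
from mfit import *
from scipy.optimize import minimize
s0=cv2.imread("pics/side0.png")[...,::-1].astype(float)
r.grab_frame("side"); d=r.cut_out("side","green_key_grip"); print([(round(k["p"],2),k["uv"],k["mask"].sum()) for k in d]); np.save("m2.npy",d[0]["mask"])
# side0: segmentation from colour: background blue
win=(310,165,80,50);x,y,w,h=win
c=s0[y:y+h,x:x+w]; cv2.imwrite("pics/rawkey.png",cv2.resize(c[...,::-1].astype(np.uint8),None,fx=8,fy=8,interpolation=0))
# bg ref
print(c[40,5],c[45,10],c[5,5],c[33,50],c[20,60],c[26,15])
m=d[0]["mask"];ys,xs=np.where(m);print(xs.min(),xs.max(),ys.min(),ys.max())
E
```

```text
[(0.69, [317.8, 209.5], np.int64(1202))]
[148. 181. 189.] [148. 181. 189.] [152. 179. 185.] [81. 82. 78.] [22. 74. 34.] [113. 114. 108.]
268 337 188 230
```

View pics/rawkey.png

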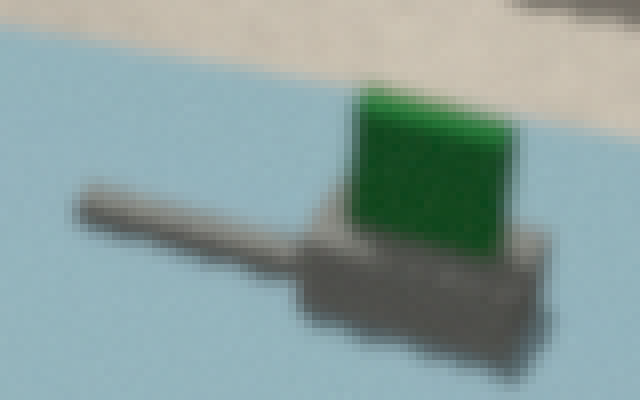

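```bash
cat > fit2.py <<'E'
from mfit import *
from scipy.optimize import minimize
s0=cv2.imread("pics/side0.png")[...,::-1].astype(float);s2=cv2.imread("pics/side2.png")[...,::-1].astype(float)
win=(310,165,80,50);x,y,w,h=win;c=s0[y:y+h,x:x+w]
seg=np.clip(1-((c[...,2]/c[...,0])-.95)/(.31-.05),0,1)
yy,xx=np.mgrid[:h,:w]
valid=(yy>8+xx*0.11)&~((yy<12)&(xx<40))|((xx>42)&(xx<66)&(yy<20)&(yy>5))
g=(c[...,1]>1.5*c[...,0]); valid&=(yy>4+xx*.17)|g
base=lambda pos,yaw,pitch,win,parts=PARTS:render("side",pos,yaw,pitch,8,win,parts)
def shift(m,d): return cv2.warpAffine(m,np.float32([[1,0,d[0]],[0,1,d[1]]]),m.shape[::-1])
m=base(np.array([.5469,-.2918,0]),-.1248,0,win)
f=lambda d:(((shift(m,d)-seg)*valid)**2).sum()
best=min((f((a,b)),a,b) for a in np.arange(-4,4,.125) for b in np.arange(-4,4,.125));print("side bias px",best,f((0,0)))
vis=np.hstack([seg*valid,shift(m,best[1:])*valid]);cv2.imwrite("pics/seg.png",cv2.resize((vis*255).astype(np.uint8),None,fx=5,fy=5,interpolation=0))
E
python3 fit2.py
python3 - <<'E'
from h import *
s2=cv2.imread("pics/side2.png");c=s2[170:240,260:350]
m=np.load("m2.npy")[170:240,260:350].astype(np.uint8)
c=cv2.resize(c,None,fx=8,fy=8,interpolation=0);cs,_=cv2.findContours(cv2.resize(m,None,fx=8,fy=8,interpolation=0),0,1);cv2.drawContours(c,cs,-1,(0,0,255),1);cv2.imwrite("pics/m2.png",c)
E
```

```text
side bias px (np.float64(363.53117064521985), np.float64(-0.625), np.float64(-0.375)) 379.85323262959173
```

View pics/seg.png

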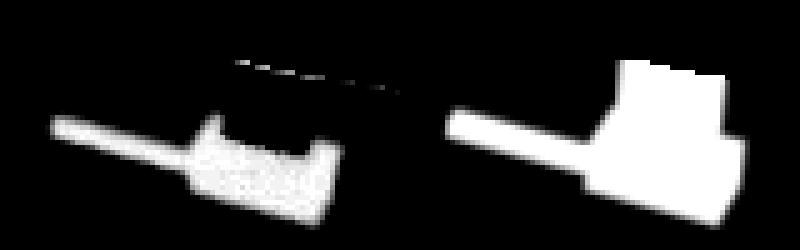

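View pics/m2.png

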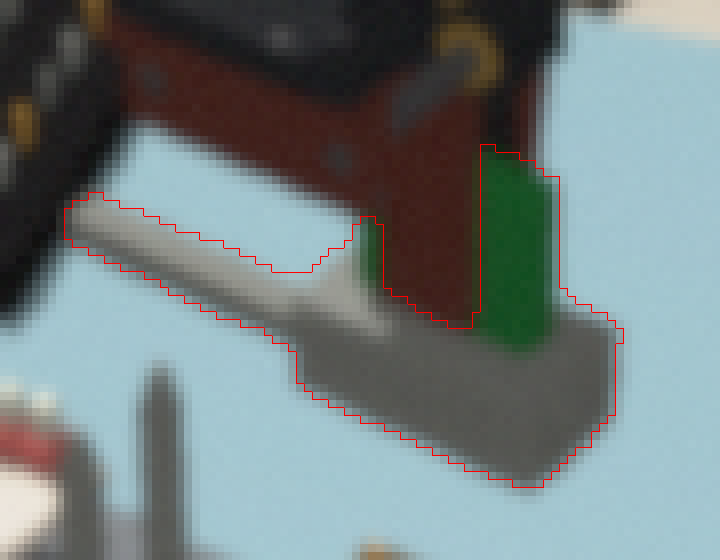

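```bash
cat >> fit2.py <<'E'
def segm(c):
    s=np.clip(1-((c[...,2]/c[...,0])-.95)/(.31-.05),0,1); return np.maximum(s,(c[...,1]>1.4*c[...,0]).astype(float))
seg=segm(c)
valid=(yy>14+0*xx)|((xx>40)&(yy>6+xx*.11))|g
f=lambda d:(((shift(m,d)-seg)*valid)**2).sum()
best=min((f((a,b)),a,b) for a in np.arange(-4,4,.125) for b in np.arange(-4,4,.125));print("side0 bias px",best,f((0,0)))
vis=np.hstack([seg*valid,shift(m,best[1:])*valid]);cv2.imwrite("pics/seg.png",cv2.resize((vis*255).astype(np.uint8),None,fx=5,fy=5,interpolation=0))
win2=(260,170,90,70);x,y,w,h=win2;c2=s2[y:y+h,x:x+w];seg2=segm(c2)
k=np.load("m2.npy")[y:y+h,x:x+w]
yy,xx=np.mgrid[:h,:w]
v2=((yy>25+0.36*(xx-9)-3)&(xx>8)&(xx<38)|((xx>=36)&(yy>42))|((xx>=61)&(yy>19))); v2&=(yy<=34+(xx-9)*.45)|(xx>30)
v2&=~((yy>44)&(xx<30)); v2&=~(yy>64)
def f2(p): 
    mm=base(np.array([.5836+p[2],.0009+p[3],.1596]),-.326,p[4],win2); return (((shift(mm,(p[0],p[1]))-seg2)*v2)**2).sum()
b2=min((f2((a,b,0,0,q)),a,b,q) for a in np.arange(-3,3,.25) for b in np.arange(-3,3,.25) for q in (-.02,0,.02,.04,.06,.08));print("side2 bias px",b2,f2((0,0,0,0,0)))
mm=shift(base(np.array([.5836,.0009,.1596]),-.326,b2[3],win2),b2[1:3])
vis=np.hstack([seg2*v2,mm*v2]);cv2.imwrite("pics/seg2.png",cv2.resize((vis*255).astype(np.uint8),None,fx=4,fy=4,interpolation=0))
E
python3 fit2.py
```

```text
side bias px (np.float64(363.53117064521985), np.float64(-0.625), np.float64(-0.375)) 379.85323262959173
side0 bias px (np.float64(85.04331116196107), np.float64(-0.625), np.float64(-0.375)) 104.5334289310289Traceback (most recent call last):
  File "fit2.py", line 29, in <module>
    b2=min((f2((a,b,0,0,q)),a,b,q) for a in np.arange(-3,3,.25) for b in np.arange(-3,3,.25) for q in (-.02,0,.02,.04,.06,.08));print("side2 bias px",b2,f2((0,0,0,0,0)))
  File "fit2.py", line 29, in <genexpr>
    b2=min((f2((a,b,0,0,q)),a,b,q) for a in np.arange(-3,3,.25) for b in np.arange(-3,3,.25) for q in (-.02,0,.02,.04,.06,.08));print("side2 bias px",b2,f2((0,0,0,0,0)))
            ~~^^^^^^^^^^^^^
  File "fit2.py", line 28, in f2
    mm=base(np.array([.5836+p[2],.0009+p[3],.1596]),-.326,p[4],win2); return (((shift(mm,(p[0],p[1]))-seg2)*v2)**2).sum()
  File "fit2.py", line 9, in <lambda>
    base=lambda pos,yaw,pitch,win,parts=PARTS:render("side",pos,yaw,pitch,8,win,parts)
                                              ~~~~~~^^^^^^^^^^^^^^^^^^^^^^^^^^^^^^^^^^
  File "mfit.py", line 9, in render
    uv=proj(n,(P-piv)@Rm.T+np.array(piv)+pos)
  File "h.py", line 6, in proj
    c=r.camera_info(n);T=np.array(c["T"]);P=np.atleast_2d(P).astype(float)
ValueError: time passes only in moves, steps and waits
```

View pics/seg.png

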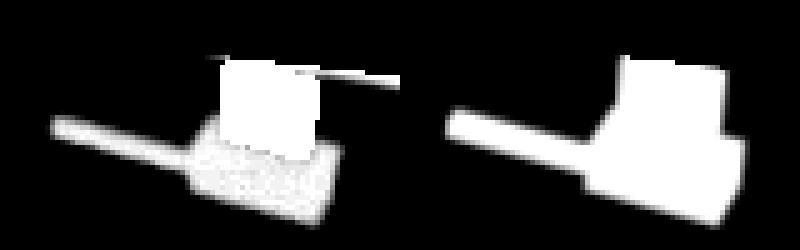

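```bash
python3 - <<'E'
s=open('h.py').read()
s=s.replace('F=np.diag','_C={}\ndef CI(n):\n    if n not in _C: _C[n]=r.camera_info(n)\n    return _C[n]\nF=np.diag').replace('c=r.camera_info(n);','c=CI(n);')
open('h.py','w').write(s)
f=open('fit2.py').read().replace('valid=(yy>14+0*xx)|((xx>40)&(yy>6+xx*.11))|g','valid=((yy>14)&(xx<44))|((yy>20))|((xx>40)&(xx<66)&(yy>11.5+(xx-40)*.0))')
open('fit2.py','w').write(f)
E
python3 fit2.py
```

```text
side bias px (np.float64(363.53117064521985), np.float64(-0.625), np.float64(-0.375)) 379.85323262959173
side0 bias px (np.float64(69.55360572664672), np.float64(-0.625), np.float64(-0.375)) 91.2414025486365
side2 bias px (np.float64(66.01692882666771), np.float64(-1.75), np.float64(-1.75), 0.02) 150.02047400326933
```

```bash
sleep 1
```

```text
(no output)
```

View pics/seg.png

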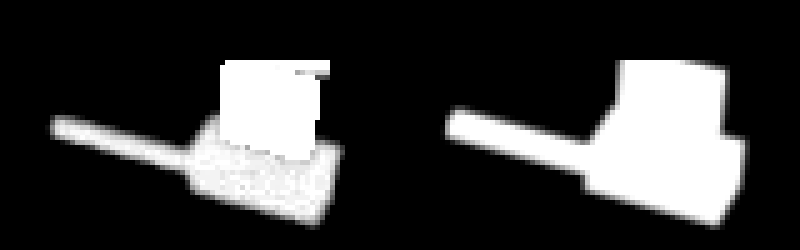

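View pics/seg2.png

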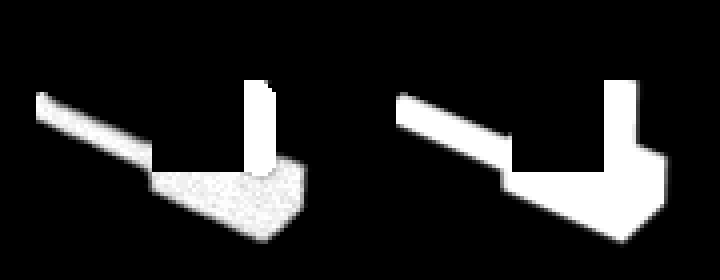

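```bash
python3 -m inch '[{"xyz":[0.01,0.03,0],"delta_rot":[0,0,0],"grip":0.95},{"xyz":[0.025,0.08,0],"delta_rot":[0,0,0],"grip":0.95},{"xyz":[0.042,0.13,0],"delta_rot":[0,0,0],"grip":0.95},{"xyz":[0.058,0.18,0],"delta_rot":[0,0,0],"grip":0.95},{"xyz":[0.074,0.23,0],"delta_rot":[0,0,0],"grip":0.95},{"xyz":[0.085,0.265,0],"delta_rot":[0,0,0],"grip":0.95},{"xyz":[0.085,0.265,0],"delta_rot":[0,0,0],"grip":0.95},{"xyz":[0.085,0.265,0],"delta_rot":[0,0,0],"grip":0.95}]' 35; python3 go.py
python3 - <<'E'
from h import *
o=r.get_obs();print(o["eef_pos"])
t=r.grab_frame("top");s=r.grab_frame("side")
cv2.imwrite("pics/top3.png",t[...,::-1]);cv2.imwrite("pics/side3.png",s[...,::-1])
t=(t/1.3).astype(np.uint8);s=(s/1.3).astype(np.uint8)
crop(t,410,170,100,100,6,"t3.png");crop(s,290,110,110,80,7,"s3.png")
E
```

```text
clock: 6.78
eef_pos: [0.5792, -0.2763, 0.2145]
ee_rot: [-0.0, 0.987, -0.162, -0.0]
wrist_force: [0.7, 0.6, -2.5]
grip_width: 0.014
tcp [ 0.5792 -0.2763  0.2145] yaw -0.3263829140207077 tilt 0.04415956584964708 w 0.01404513365650093 F [ 0.6555  0.5625 -2.4929] t 6.775 q [-0.4638  0.4776  1.611   0.0004  1.0537  1.4332]
[ 0.5792 -0.2763  0.2145]
```

View pics/t3.png

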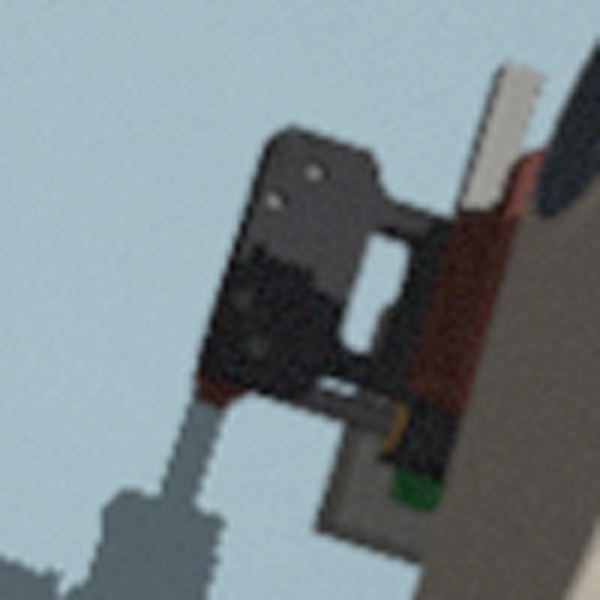

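View pics/s3.png

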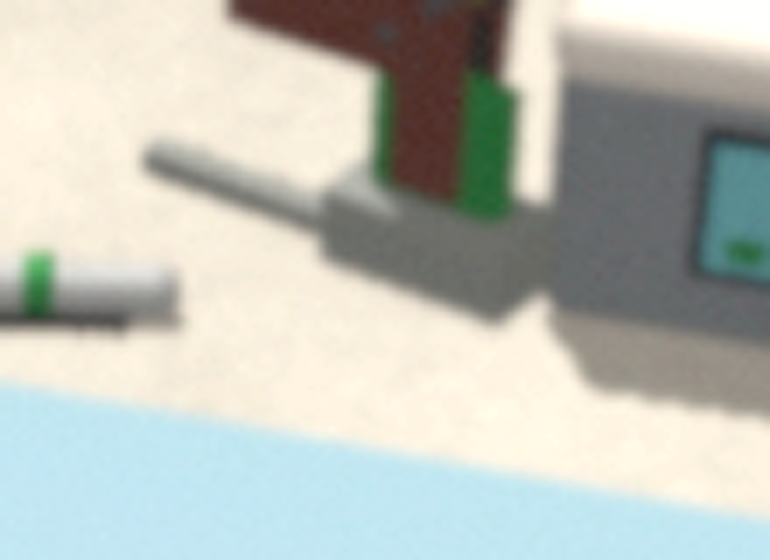

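```bash
python3 - <<'E'
from fit import *
dz=.2145-.0545; pos=(.5792,-.2763,-.326)
kt=(410,170,6);ks=(290,110,7)
for n,k,obs in(("top",kt,[((115,6,10),505,62),((115,-6,10),544,73),((-35,18,0),315,532)]),("side",ks,[((-35,18,0),497,325),((35,18,0),320,260),((35,18,28),320,203),((115,6,10),143,160),((115,-6,10),160,140)])):
    L=[o[0] for o in obs];uv=np.array([pt(o[1],o[2],*k) for o in obs])
    print(n,"pred-obs px",(proj(n,W(pos,L)+[0,0,dz])-uv))
    q=least_squares(lambda p:(proj(n,W([*p,pos[2]],L)+[0,0,dz])-uv).ravel(),pos[:2]);print("bias mm",(q.x-pos[:2])*1000)
E
python3 - <<'E'
from fit import *
import numpy as np
# check noise-free commanded pos consistent? crude overlay for top
t=cv2.imread("pics/top3.png")[...,::-1]
pos=(.5792,-.2763,-.326);dz=.16
polys=[(proj("top",W(pos,l)+[0,0,dz]),(0,0,255)) for l in([(35,18,0),(35,-18,0),(-35,-18,0),(-35,18,0),(35,18,0)],[(35,18,28),(35,-18,28),(-35,-18,28),(-35,18,28),(35,18,28)],[(35,6,10),(115,6,10),(115,-6,10),(35,-6,10)],[(25,7,74),(25,-7,74),(-25,-7,74),(-25,7,74),(25,7,74)])]
crop(t,410,170,100,100,6,"t3o.png",polys)
s=cv2.imread("pics/side3.png")[...,::-1]
crop((s/1.3).astype(np.uint8),290,110,110,80,7,"s3o.png",[(proj("side",W(pos,l)+[0,0,dz]),(0,0,255)) for l in([(35,18,0),(35,-18,0),(-35,-18,0),(-35,18,0),(35,18,0)],[(35,18,28),(35,-18,28),(-35,-18,28),(-35,18,28),(35,18,28)],[(35,6,10),(115,6,10),(115,-6,10),(35,-6,10)])])
E
```

```text
top pred-obs px [[-0.7265 -0.2117]
 [-0.7001  0.1043]
 [-1.8467 -0.1076]]
bias mm [-0.1174 -1.9197]
side pred-obs px [[ 0.6759  0.5881]
 [ 0.0981  0.1155]
 [ 0.5715 -2.2881]
 [ 0.2954 -1.802 ]
 [ 0.7833 -0.9442]]
bias mm [0.0976 3.9568]
```

View pics/t3o.png

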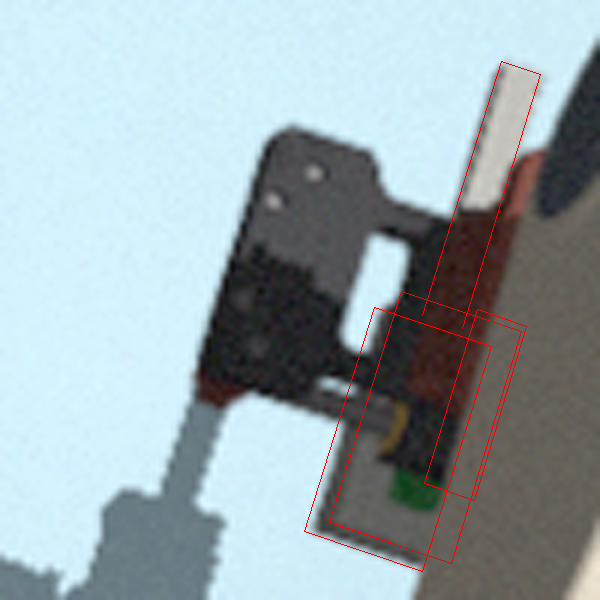

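View pics/s3o.png

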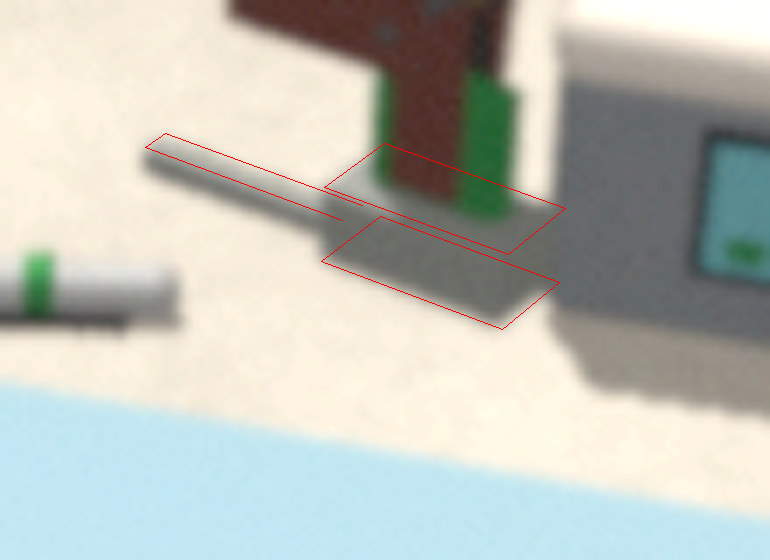

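Run:
```python
from fit import *
from scipy.spatial.transform import Rotation as R
def WP(x,y,yaw,pit,L,dz):
    L=np.array(L,float)/1000-[0,0,.053]
    return L@R.from_euler('ZY',[yaw,pit]).as_matrix().T+[x,y,dz+.053]
sets={"side3":("side",(290,110,7),(.5792,-.2763),.160,[((-35,18,0),497,323),((35,18,0),320,260),((35,18,28),322,200),((115,6,10),143,157),((115,-6,10),162,140),((115,6,0),147,172)]),
"side2":("side",(260,170,8),(.5836,.0009),.1596,[((-35,18,0),530,488),((35,18,0),297,387),((-35,-18,0),615,415),((-35,-18,28),618,325),((115,-6,10),98,195),((115,6,0),68,245)]),
"top3":("top",(410,170,6),(.5792,-.2763),.160,[((115,6,10),503,62),((115,-6,10),544,73),((-35,18,0),313,532),((-35,-18,0),420,565)])}
for k,(n,kk,xy,dz,obs) in sets.items():
    L=[o[0] for o in obs];uv=np.array([pt(o[1],o[2],*kk) for o in obs])
    for fp in (0,1):
        q=least_squares(lambda p:np.r_[(proj(n,WP(p[0],p[1],-.326,p[2]*fp,L,dz))-uv).ravel(),p[2]*10],[*xy,0]);print(k,"bias mm",(q.x[:2]-xy)*1000,"pitch",q.x[2]);
    print(q.fun[:-1].reshape(-1,2))
```

```text
side3 bias mm [0.0054 2.2547] pitch 0.0
side3 bias mm [1.3228 0.1272] pitch 0.0190485363796041
[[ 0.4916  0.6927]
 [-0.1136  0.4315]
 [-0.1239 -1.6078]
 [ 0.0257 -0.5262]
 [ 0.227  -0.1006]
 [-0.5233  1.011 ]]
side2 bias mm [ 0.8935 -1.36  ] pitch 0.0
side2 bias mm [ 1.7178 -1.978 ] pitch 0.015208039834988087
[[ 0.3047  0.5406]
 [-0.466  -0.2055]
 [ 0.2447 -0.0794]
 [ 0.2972 -0.43  ]
 [-0.3363 -0.2866]
 [-0.0783  0.3365]]
top3 bias mm [ 0.3739 -0.998 ] pitch 0.0
top3 bias mm [ 0.7752 -1.2014] pitch 0.006948388247488509
[[ 0.0797 -0.3711]
 [-0.233  -0.057 ]
 [-0.8654 -0.3621]
 [ 1.016   0.773 ]]
```

Run:
```python
from fit import *
def polys(n,ps,col):
    L=[[(24,0,106),(-24,0,106)],[(100,17,116),(100,17,14)],[(100,-17,116),(100,-17,14)],[(-60,60,14),(-60,-60,14),(210,-60,14),(210,60,14),(-60,60,14)],[(20*np.cos(a),20*np.sin(a),85) for a in np.linspace(0,6.29,30)]]
    return [(proj(n,W(ps,l)),col) for l in L]
t=cv2.imread("pics/top0.png")[...,::-1];s=cv2.imread("pics/side0.png")[...,::-1]
t=(t/1.1).astype(np.uint8);s=(s/1.4).astype(np.uint8)
crop(t,275,140,110,150,4,"x1.png",polys("top",(.5855,.0025,-.325),(0,0,255)))
crop(s,215,205,150,105,5,"x2.png",polys("side",(.585,.0075,-.326),(0,0,255)))
crop(s,215,205,150,105,5,"x3.png",polys("side",(.5862,.0030,-.326),(0,0,255)))
```

```text
(no output)
```

View pics/x1.png

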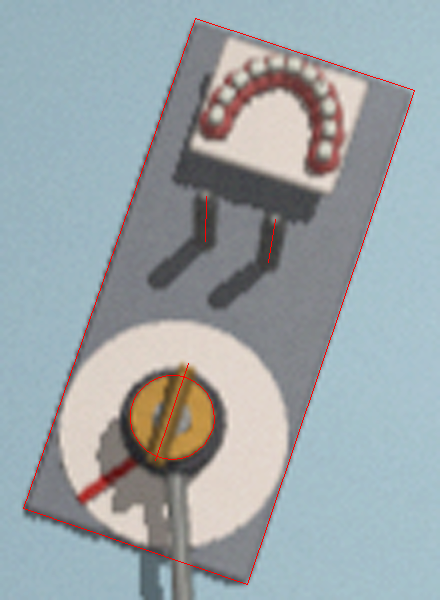

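View pics/x2.png

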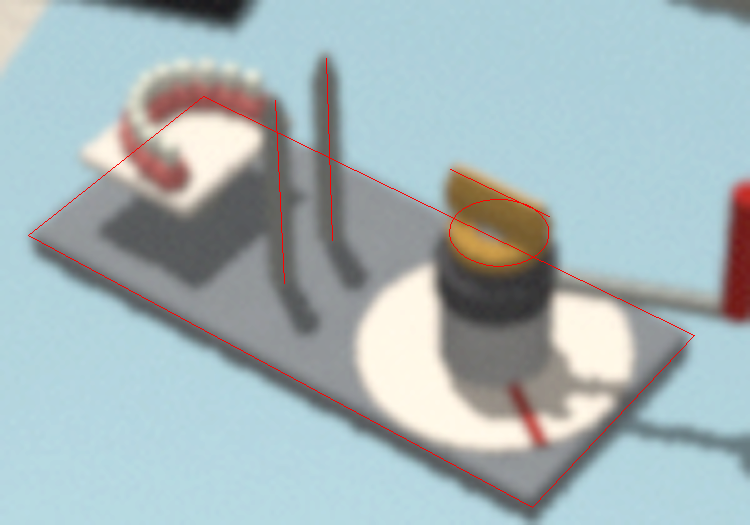

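View pics/x3.png

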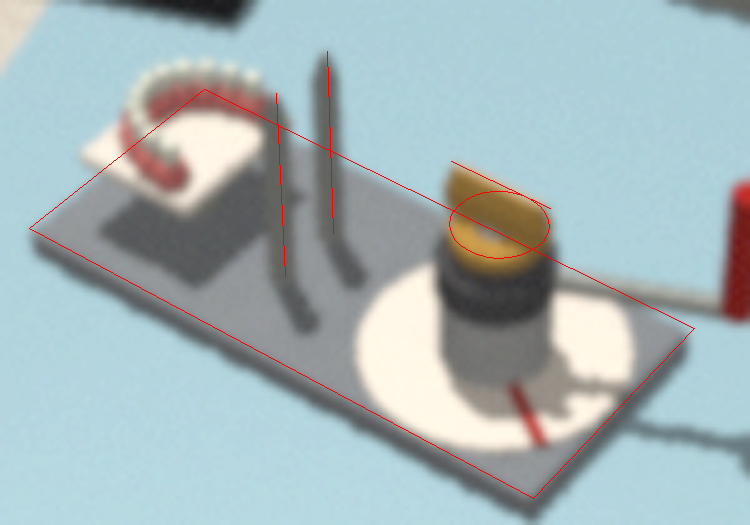

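```bash
python3 - <<'E'
from fit import *
from scipy.spatial.transform import Rotation as R
def WP(x,y,yaw,pit,L,dz):
    L=np.array(L,float)/1000-[0,0,.053]
    return L@R.from_euler('ZY',[yaw,pit]).as_matrix().T+[x,y,dz+.053]
sets={"side3":("side",(290,110,7),(.5792,-.2763),.160,[((-35,18,0),497,323),((35,18,0),320,260),((35,18,28),322,200),((115,6,10),143,157),((115,-6,10),162,140),((115,6,0),147,172)]),
"side2":("side",(260,170,8),(.5836,.0009),.1596,[((-35,18,0),530,488),((35,18,0),297,387),((-35,-18,0),615,415),((-35,-18,28),618,325),((115,-6,10),98,195),((115,6,0),68,245)])}
sb=np.mean(proj("side",W((.585,.008,-.326),st and [(0,0,85),(100,0,116)]))-proj("side",W((.5855,.0025,-.326),[(0,0,85),(100,0,116)])),0);print("side px bias if top true",sb)
for k,(n,kk,xy,dz,obs) in sets.items():
    L=[o[0] for o in obs];uv=np.array([pt(o[1],o[2],*kk) for o in obs])
    q=least_squares(lambda p:np.r_[(proj(n,WP(xy[0]+p[0],xy[1],-.326,p[2],L,dz+p[1]))+sb-uv).ravel(),p[2]*10],[0,0,0]);print(k,"x,z off, pitch",q.x, q.cost)
E
python3 go.py 0.5855 0.003 0.214 -0.326
```

```text
side px bias if top true [-0.6088  1.7273]
side3 x,z off, pitch [-0.0001  0.0045  0.0164] 2.743449982010799
side2 x,z off, pitch [-0.0001  0.006   0.0151] 1.0617097947576508
tcp [ 0.5795 -0.2754  0.2146] yaw -0.3247456070144271 tilt 0.028701852217248355 w 0.013469901410139894 F [ 0.6582  0.2045 -2.241 ] t 6.875 q [-0.4623  0.4773  1.6112  0.0002  1.0536  1.4331]
 shift mm [ -83.1966 -265.7795    0.7506] rot deg [-0.0152  0.0243  0.0719]
```

```bash
python3 -m inch '[{"xyz":[-0.01,-0.03,0],"delta_rot":[0,0,0],"grip":0.95},{"xyz":[-0.025,-0.08,0],"delta_rot":[0,0,0],"grip":0.95},{"xyz":[-0.041,-0.13,0],"delta_rot":[0,0,0],"grip":0.95},{"xyz":[-0.057,-0.18,0],"delta_rot":[0,0,0],"grip":0.95},{"xyz":[-0.072,-0.23,0],"delta_rot":[0,0,0],"grip":0.95},{"xyz":[-0.083,-0.265,0],"delta_rot":[0,0,0],"grip":0.95},{"xyz":[-0.083,-0.2655,0.02],"delta_rot":[0,0,0],"grip":0.95},{"xyz":[-0.083,-0.2655,0.034],"delta_rot":[0,0,0],"grip":0.95},{"xyz":[-0.083,-0.2655,0.034],"delta_rot":[0,0,0],"grip":0.95},{"xyz":[-0.083,-0.2655,0.034],"delta_rot":[0,0,0],"grip":0.95}]' 35; python3 go.py 0.5855 0.003 0.18 -0.326
python3 - <<'E'
from h import *
s=r.grab_frame("side")
cv2.imwrite("pics/side4.png",s[...,::-1])
s=(s/1.3).astype(np.uint8)
crop(s,235,170,130,100,6,"s4.png")
E
```

```text
clock: 8.12
eef_pos: [0.5862, 0.0014, 0.181]
ee_rot: [-0.0, 0.987, -0.162, 0.0]
wrist_force: [0.3, -0.5, -2.8]
grip_width: 0.0142
tcp [0.5862 0.0014 0.181 ] yaw -0.32613566018169526 tilt 0.022082467045526074 w 0.01415826456707871 F [ 0.348  -0.4956 -2.7536] t 8.125 q [-0.018   0.4425  1.7621  0.      0.9366  1.8789]
 shift mm [-1.171  -1.3366  1.0151] rot deg [-0.0075 -0.0208 -0.0078]
```

View pics/s4.png

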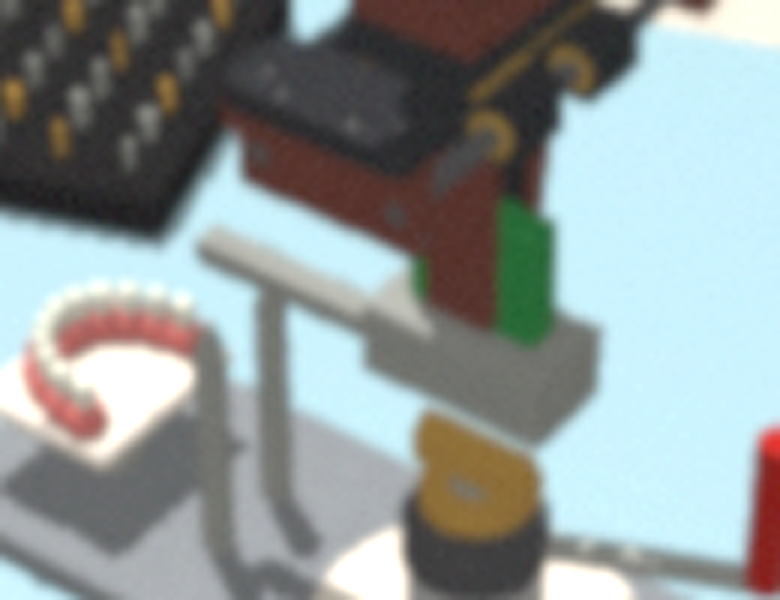

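```bash
python3 -m inch '[{"xyz":[-0.0005,-0.001,0.008],"delta_rot":[0,0,0],"grip":0.95},{"xyz":[-0.0005,-0.001,0.014],"delta_rot":[0,0,0],"grip":0.95},{"xyz":[-0.0005,-0.001,0.018],"delta_rot":[0,0,0],"grip":0.95},{"xyz":[-0.0005,-0.001,0.021],"delta_rot":[0,0,0],"grip":0.95},{"xyz":[-0.0005,-0.001,0.024],"delta_rot":[0,0,0],"grip":0.95},{"xyz":[-0.0005,-0.001,0.026],"delta_rot":[0,0,0],"grip":0.95},{"xyz":[-0.0005,-0.001,0.026],"delta_rot":[0,0,0],"grip":0.95}]' 35; python3 go.py 0.5855 0.003 0.14 -0.326
python3 - <<'E'
from h import *
s=r.grab_frame("side")
cv2.imwrite("pics/side5.png",s[...,::-1])
s=(s/1.3).astype(np.uint8)
crop(s,235,170,130,100,6,"s5.png")
E
```

```text
clock: 9.05
eef_pos: [0.5857, 0.0028, 0.1546]
ee_rot: [-0.0, 0.987, -0.162, -0.0]
wrist_force: [-0.3, 0.3, -3.4]
grip_width: 0.0138
tcp [0.5857 0.0028 0.1546] yaw -0.32561755105065254 tilt 0.011486976713245969 w 0.01379329017093516 F [-0.2856  0.3462 -3.4378] t 9.05 q [-0.0156  0.4787  1.7776  0.0001  0.8854  1.8808]
 shift mm [-0.2775 -0.1388 14.561 ] rot deg [0.0011 0.0114 0.0219]
```

View pics/s5.png

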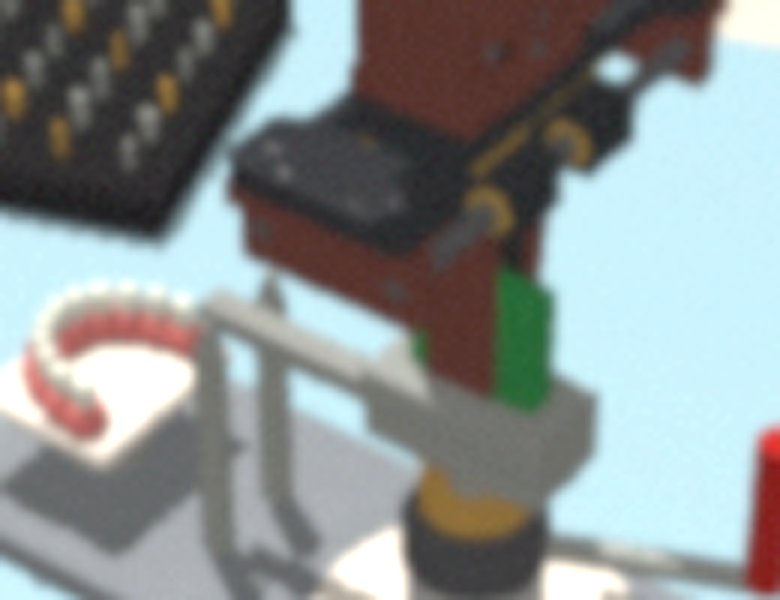

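```bash
python3 -m inch '[{"xyz":[0,0,0.002],"delta_rot":[0,0,0],"grip":0.95},{"xyz":[0,0,0.004],"delta_rot":[0,0,0],"grip":0.95},{"xyz":[0,0,0.005],"delta_rot":[0,0,0],"grip":0.95},{"xyz":[0,0,0.005],"delta_rot":[0,0,0],"grip":0.95}]' 35; python3 go.py 0.5855 0.003 0.14 -0.326
```

```text
clock: 9.6
eef_pos: [0.5857, 0.0027, 0.1496]
ee_rot: [0.0, 0.987, -0.162, -0.0]
wrist_force: [-0.6, -0.3, -2.3]
grip_width: 0.014
tcp [0.5857 0.0027 0.1496] yaw -0.32561182137902667 tilt 0.009594739586196587 w 0.014031789346491567 F [-0.5834 -0.2762 -2.3047] t 9.6 q [-0.0156  0.4859  1.7802  0.      0.8757  1.8808]
 shift mm [-0.3002 -0.1667  9.5754] rot deg [0.0029 0.0091 0.0222]
```

```bash
python3 -m inch '[{"xyz":[0,0,0.002],"delta_rot":[0,0,0],"grip":0.95},{"xyz":[0,0,0.004],"delta_rot":[0,0,0],"grip":0.95},{"xyz":[0,0,0.006],"delta_rot":[0,0,0],"grip":0.95},{"xyz":[0,0,0.006],"delta_rot":[0,0,0],"grip":0.95}]' 35; python3 go.py 0.5855 0.003 0.14 -0.326
python3 - <<'E'
from h import *
s=r.grab_frame("side")
s=(s/1.3).astype(np.uint8)
crop(s,235,170,130,100,6,"s6.png")
E
```

```text
clock: 10.1
eef_pos: [0.5856, 0.0028, 0.1434]
ee_rot: [0.0, 0.987, -0.162, -0.0]
wrist_force: [0.4, 0.0, -1.6]
grip_width: 0.014
tcp [0.5856 0.0028 0.1434] yaw -0.32556564444804204 tilt 0.024827493687290793 w 0.013987405648516159 F [ 0.4114  0.0443 -1.6317] t 10.1 q [-0.0156  0.4947  1.7832 -0.      0.8641  1.8808]
 shift mm [-0.1989 -0.1746  3.4237] rot deg [0.008  0.0235 0.0249]
```

View pics/s6.png

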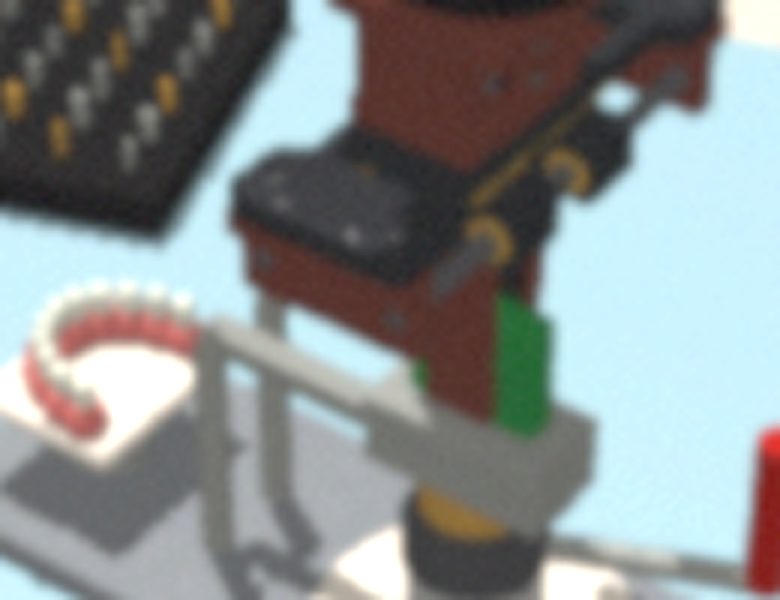

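The key is going in: the block covers the tang and the arm (about 285,345) lies between the posts. Continue to the collar.

```bash
python3 -m inch '[{"xyz":[0,0,0.002],"delta_rot":[0,0,0],"grip":0.95},{"xyz":[0,0,0.0035],"delta_rot":[0,0,0],"grip":0.95},{"xyz":[0,0,0.005],"delta_rot":[0,0,0],"grip":0.95},{"xyz":[0,0,0.005],"delta_rot":[0,0,0],"grip":0.95}]' 35; python3 go.py
```

```text
clock: 10.65
eef_pos: [0.586, 0.0028, 0.1401]
ee_rot: [-0.0, 0.987, -0.162, 0.0]
wrist_force: [-3.6, 0.0, 11.1]
grip_width: 0.0138
tcp [0.586  0.0028 0.1401] yaw -0.32556062224922855 tilt 0.023605026892312957 w 0.013762696016295973 F [-3.5578  0.0209 11.0725] t 10.65 q [-0.0156  0.4996  1.7846  0.      0.857   1.8808]
```

```bash
python3 -m inch '[{"xyz":[0,0,-0.002],"delta_rot":[0,0,0],"grip":0.5},{"xyz":[0,0,-0.002],"delta_rot":[0,0,0],"grip":0.4},{"xyz":[0,0,-0.002],"delta_rot":[0,0,0],"grip":0.4},{"xyz":[0,0,-0.002],"delta_rot":[0,0,0],"grip":0.4},{"xyz":[0,0,-0.002],"delta_rot":[0,0,0],"grip":0.4}]'; python3 go.py
python3 - <<'E'
from h import *
s=r.grab_frame("side")
s=(s/1.3).astype(np.uint8)
crop(s,235,170,130,100,6,"s7.png")
E
```

```text
clock: 11.28
eef_pos: [0.5857, 0.0028, 0.1405]
ee_rot: [0.0, 0.987, -0.162, -0.0]
wrist_force: [-0.3, -0.5, 0.5]
grip_width: 0.0524
tcp [0.5857 0.0028 0.1405] yaw -0.32557635637256804 tilt 0.009931860511148114 w 0.05242600956964428 F [-0.2855 -0.5214  0.5107] t 11.275 q [-0.0156  0.4989  1.7844 -0.      0.8584  1.8808]
```

View pics/s7.png

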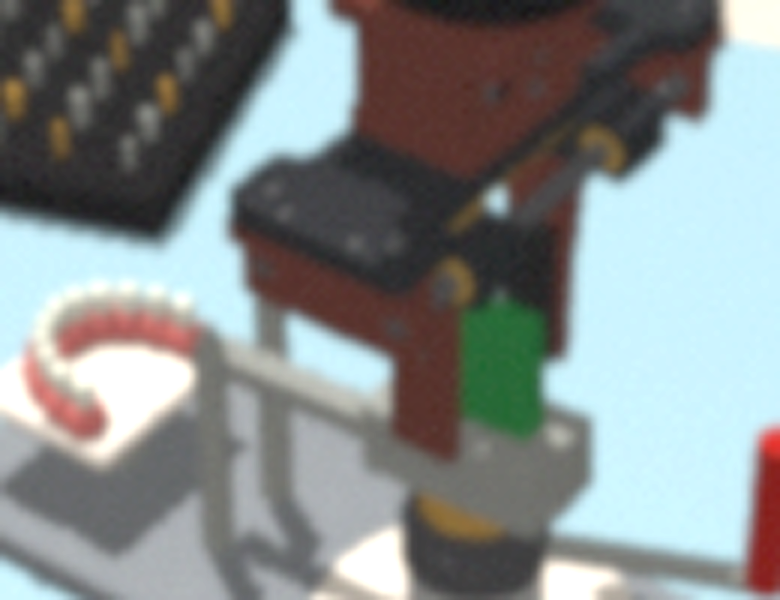

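```bash
python3 -m inch '[{"xyz":[0,0,-0.02],"delta_rot":[0,0,0],"grip":0.4},{"xyz":[0,0,-0.06],"delta_rot":[0,0,0],"grip":0.4},{"xyz":[0,0,-0.1],"delta_rot":[0,0,0],"grip":0.4},{"xyz":[-0.01,0.04,-0.12],"delta_rot":[0,0,0],"grip":0.4},{"xyz":[-0.01,0.09,-0.12],"delta_rot":[0,0,0],"grip":0.4},{"xyz":[-0.01,0.14,-0.12],"delta_rot":[0,0,0],"grip":0.4},{"xyz":[-0.01,0.2,-0.12],"delta_rot":[0,0,0],"grip":0.4},{"xyz":[-0.01,0.25,-0.12],"delta_rot":[0,0,0],"grip":0.4},{"xyz":[-0.01,0.25,-0.12],"delta_rot":[0,0,0],"grip":0.4}]'; python3 go.py
python3 - <<'E'
from h import *
s=r.grab_frame("side");t=r.grab_frame("top")
cv2.imwrite("pics/side8.png",s[...,::-1]);cv2.imwrite("pics/top8.png",t[...,::-1])
s=(s/1.3).astype(np.uint8)
crop(s,235,180,150,115,5,"s8.png");crop(t,270,170,110,150,4,"t8.png")
E
```

```text
clock: 12.45
eef_pos: [0.4953, -0.2336, 0.2607]
ee_rot: [0.0, 0.986, -0.164, 0.0]
wrist_force: [0.6, 0.3, 0.4]
grip_width: 0.0526
tcp [ 0.4953 -0.2336  0.2607] yaw -0.3299971827531006 tilt 0.026200211336668344 w 0.05262201557338781 F [0.5909 0.3233 0.3529] t 12.45 q [-0.4622  0.2872  1.7852 -0.0004  1.069   1.4388]
```

View pics/s8.png

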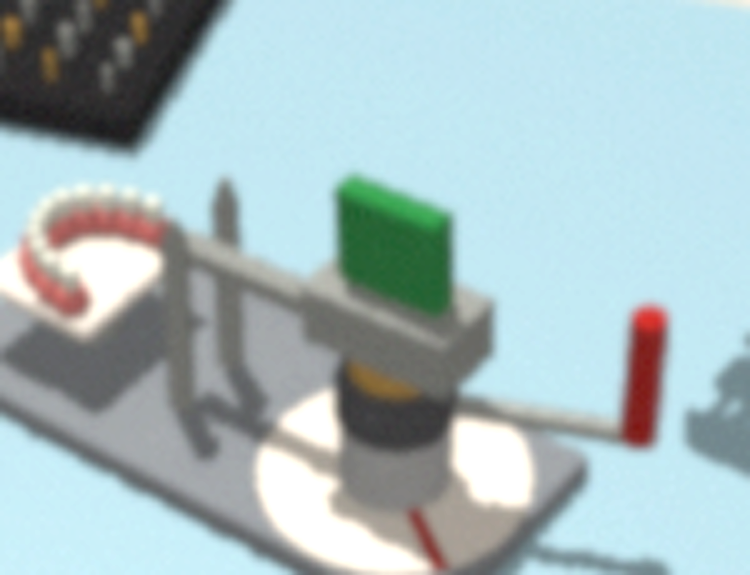

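View pics/t8.png

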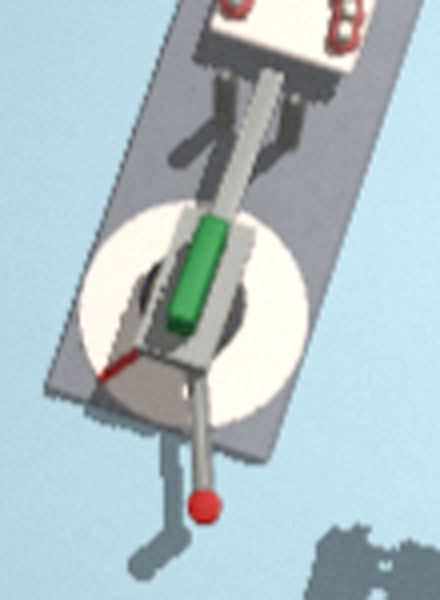

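Run:
```python
from fit import *
L=[[(35,18,0),(35,-18,0),(-35,-18,0),(-35,18,0),(35,18,0)],[(35,18,28),(35,-18,28),(-35,-18,28),(-35,18,28),(35,18,28)],[(35,6,10),(115,6,10),(115,-6,10),(35,-6,10)],[(25,7,74),(25,-7,74),(-25,-7,74),(-25,7,74),(25,7,74)]]
col=[(20*np.cos(a),20*np.sin(a),85) for a in np.linspace(0,6.29,30)]
s=cv2.imread("pics/side8.png")[...,::-1];t=cv2.imread("pics/top8.png")[...,::-1]
s=(s/1.3).astype(np.uint8);t=(t/1.2).astype(np.uint8)
for nm,n,im,win,ps in(("s","side",s,(285,205,110,80,7),(.585,.0085,-.326)),("t","top",t,(285,170,90,140,4),(.5855,.0025,-.326))):
  for dz in(0,8):
    P=[(proj(n,W(ps,[(a,b,c+85+dz) for a,b,c in l])),(0,0,255)) for l in L]+[(proj(n,W(ps,col)),(255,0,0))]
    crop(im,*win,f"{nm}9_{dz}.png",P)
a=cv2.imread("pics/t9_0.png");b=cv2.imread("pics/t9_8.png");cv2.imwrite("pics/t9.png",np.hstack([a,b]))
```

```text
(no output)
```

View pics/s9_0.png

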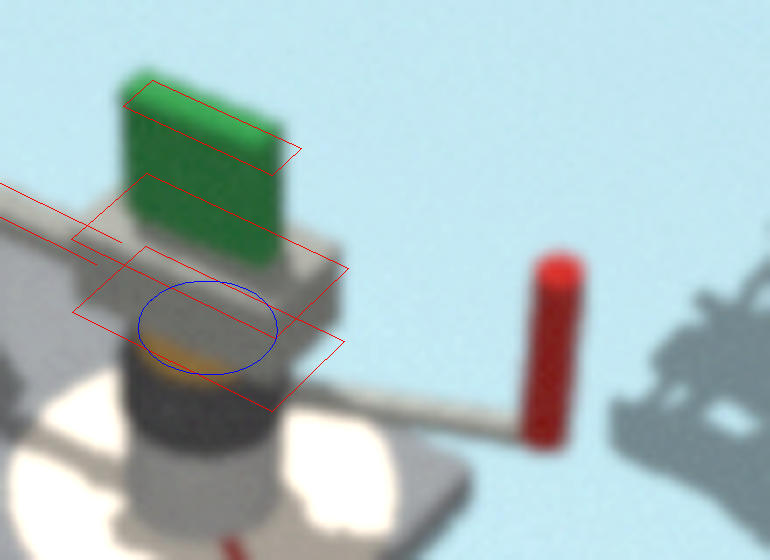

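View pics/s9_8.png

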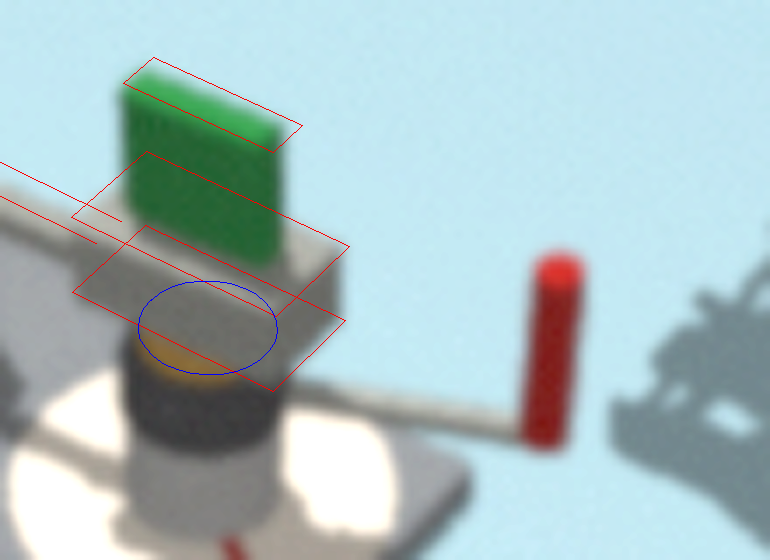

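View pics/t9.png

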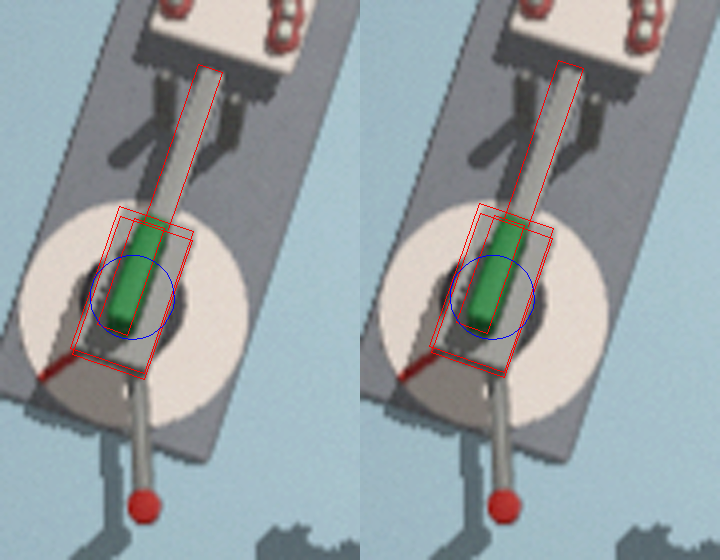

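Run:
```python
from h import *
s=cv2.imread("pics/side8.png")[...,::-1];t=cv2.imread("pics/top8.png")[...,::-1]
crop((s/1.4).astype(np.uint8),260,205,85,65,9,"s10.png");crop((t/1.3).astype(np.uint8),300,180,50,95,6,"t10.png")
```

```text
(no output)
```

View pics/s10.png

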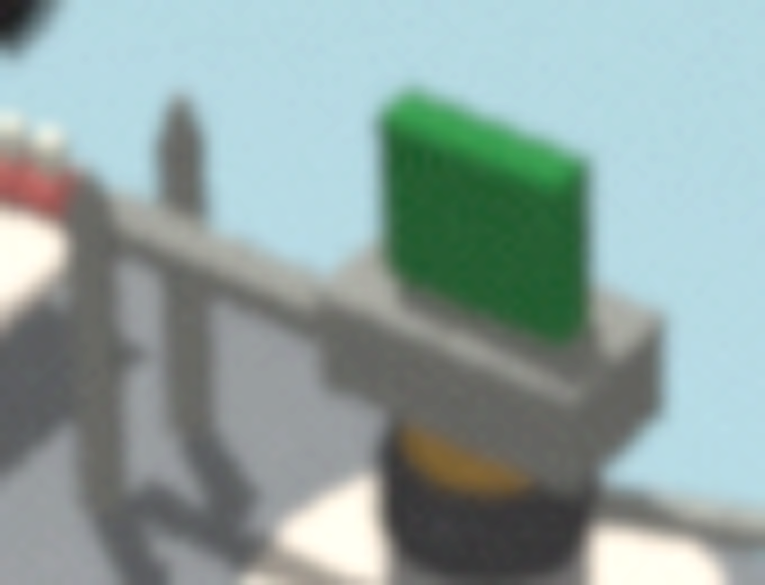

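View pics/t10.png

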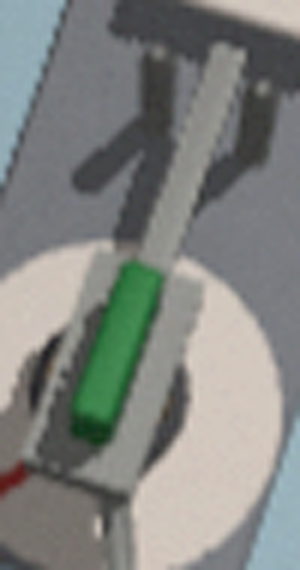

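```bash
cat > pose6.py <<'E'
from fit import *
from scipy.spatial.transform import Rotation as R
def T6(p,L): return (np.array(L,float)/1000)@R.from_euler('ZYX',p[3:]).as_matrix().T+p[:3]
S=(260,205,9);T=(300,180,6)
side=[((25,7,74),385,115),((25,-7,74),412,90),((-25,-7,74),588,158),((-25,7,74),565,190),((35,18,28),325,310),((-35,18,28),575,405),((-35,-18,28),660,318),((35,18,0),325,380),((-35,18,0),575,490),((-35,-18,0),658,408)]
top=[((25,7,74),125,262),((25,-7,74),163,272),((-25,7,74),72,412),((-25,-7,74),107,418),((35,18,28),100,248),((35,-18,28),203,282),((-35,18,28),25,460),((-35,-18,28),128,495),((115,6,10),213,43),((115,-6,10),245,52)]
def go(sb,tb):
    us=np.array([pt(a,b,*S) for _,a,b in side]);ut=np.array([pt(a,b,*T) for _,a,b in top])
    f=lambda p:np.r_[(proj("side",T6(p,[o[0] for o in side]))+sb-us).ravel(),(proj("top",T6(p,[o[0] for o in top]))+tb-ut).ravel()]
    q=least_squares(f,[.585,.003,.085,-.326,0,0],loss='soft_l1');return q,f(q.x).reshape(-1,2)
sb=np.mean(proj("side",W((.585,.0082,-.326),[(0,0,85),(100,0,116)]))-proj("side",W((.5855,.0028,-.326),[(0,0,85),(100,0,116)])),0)
for b in (sb,np.zeros(2)):
    q,res=go(b,np.zeros(2));print(q.x,q.cost);
print(np.c_[res][:10].round(1).tolist())
E
python3 pose6.py
```

```text
[ 0.5848  0.0012  0.0884 -0.328   0.0647  0.0051] 10.277424124942614
[ 0.5858  0.0013  0.0839 -0.3291  0.0627  0.0066] 9.900071905652112
[[-1.2, 0.1], [0.0, -0.7], [1.5, 0.1], [-0.1, 0.2], [-0.8, -1.9], [0.3, -0.1], [1.2, -0.2], [-0.0, 1.2], [0.6, 1.4], [1.6, 0.7]]
```

```bash
python3 go.py 0.577 0.0055 0.205 -0.326
```

```text
tcp [ 0.4962 -0.231   0.2606] yaw -0.32705564126589526 tilt 0.025259244357167993 w 0.05264685923836823 F [ 0.3731 -0.9704  0.6885] t 12.55 q [-0.4577  0.287   1.7857  0.0004  1.0691  1.44  ]
 shift mm [   0.6009 -249.9014   55.6908] rot deg [-0.0226  0.0114 -0.0605]
```

```bash
python3 -m inch '[{"xyz":[0,-0.03,0],"delta_rot":[0,0,0],"grip":1},{"xyz":[0,-0.08,0],"delta_rot":[0,0,0],"grip":1},{"xyz":[0,-0.13,0],"delta_rot":[0,0,0],"grip":1},{"xyz":[0,-0.18,0],"delta_rot":[0,0,0],"grip":1},{"xyz":[0,-0.22,0],"delta_rot":[0,0,0],"grip":1},{"xyz":[0,-0.25,0.01],"delta_rot":[0,0,0],"grip":1},{"xyz":[0.0006,-0.25,0.04],"delta_rot":[0,0,0],"grip":1},{"xyz":[0.0006,-0.25,0.06],"delta_rot":[0,0,0],"grip":1},{"xyz":[0.0006,-0.25,0.066],"delta_rot":[0,0,0],"grip":1},{"xyz":[0.0006,-0.25,0.066],"delta_rot":[0,0,0],"grip":1}]' 30; python3 go.py 0.577 0.0055 0.18 -0.326
python3 - <<'E'
from h import *
s=r.grab_frame("side")
crop((s/1.4).astype(np.uint8),260,175,95,95,7,"s11.png")
E
```

```text
clock: 13.8
eef_pos: [0.5768, 0.0066, 0.1947]
ee_rot: [-0.0, 0.987, -0.162, -0.0]
wrist_force: [-0.1, -0.9, 0.0]
grip_width: 0.0011
tcp [0.5768 0.0066 0.1947] yaw -0.3245176668184299 tilt 0.020691061170311525 w 0.0011113307855294924 F [-0.055 -0.9    0.01 ] t 13.8 q [-0.0092  0.412   1.7737  0.0001  0.9563  1.8861]
 shift mm [ 0.5107  1.0138 14.708 ] rot deg [0.0018 0.0206 0.0849]
```

View pics/s11.png

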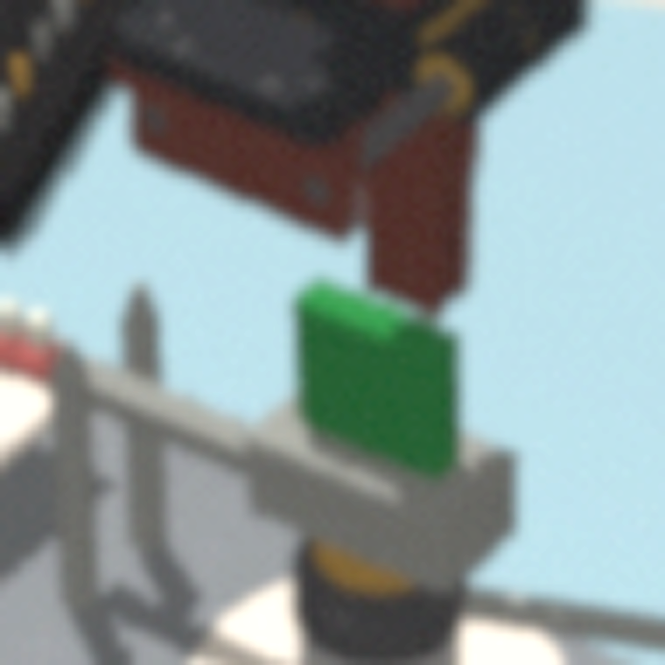

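Fingers are just above the grip's rear half (about 415,300). Press down in small steps.

```bash
python3 -m inch '[{"xyz":[0,0,0.004],"delta_rot":[0,0,0],"grip":1},{"xyz":[0,0,0.007],"delta_rot":[0,0,0],"grip":1},{"xyz":[0,0,0.009],"delta_rot":[0,0,0],"grip":1},{"xyz":[0,0,0.009],"delta_rot":[0,0,0],"grip":1}]' 30; python3 go.py
```

```text
clock: 14.35
eef_pos: [0.5768, 0.0057, 0.1856]
ee_rot: [0.0, 0.987, -0.162, -0.0]
wrist_force: [-0.5, 0.5, 0.7]
grip_width: 0.0003
tcp [0.5768 0.0057 0.1856] yaw -0.32579287945569396 tilt 0.01433331991136081 w 0.0002607682219554515 F [-0.4626  0.5354  0.7144] t 14.35 q [-0.0108  0.4241  1.7799  0.      0.9378  1.8858]
```

```bash
python3 -m inch '[{"xyz":[0,0,0.002],"delta_rot":[0,0,0],"grip":1},{"xyz":[0,0,0.003],"delta_rot":[0,0,0],"grip":1},{"xyz":[0,0,0.003],"delta_rot":[0,0,0],"grip":1}]' 30; python3 -m inch '[{"xyz":[0,0,0.001],"delta_rot":[0,0,0],"grip":1},{"xyz":[0,0,0.002],"delta_rot":[0,0,0],"grip":1},{"xyz":[0,0,0.002],"delta_rot":[0,0,0],"grip":1}]' 30; python3 go.py
```

```text
clock: 14.72
eef_pos: [0.5768, 0.0058, 0.1826]
ee_rot: [0.0, 0.987, -0.162, -0.0]
wrist_force: [0.7, 0.6, 0.4]
grip_width: 0.0005
clock: 15.1
eef_pos: [0.5768, 0.0058, 0.1807]
ee_rot: [-0.0, 0.987, -0.162, -0.0]
wrist_force: [-0.2, 0.1, 0.2]
grip_width: 0.0005
tcp [0.5768 0.0058 0.1807] yaw -0.3256179071281889 tilt 0.009973476605576235 w 0.0005047135067543846 F [-0.2306  0.0878  0.2165] t 15.1 q [-0.0106  0.4308  1.7829  0.0001  0.9281  1.8858]
```

```bash
python3 -m inch '[{"xyz":[0,0,0.001],"delta_rot":[0,0,0],"grip":1},{"xyz":[0,0,0.002],"delta_rot":[0,0,0],"grip":1},{"xyz":[0,0,0.002],"delta_rot":[0,0,0],"grip":1}]' 30; python3 -m inch '[{"xyz":[0,0,0.001],"delta_rot":[0,0,0],"grip":1},{"xyz":[0,0,0.002],"delta_rot":[0,0,0],"grip":1},{"xyz":[0,0,0.002],"delta_rot":[0,0,0],"grip":1}]' 30; python3 go.py
python3 - <<'E'
from h import *
s=r.grab_frame("side")
crop((s/1.4).astype(np.uint8),260,175,95,95,7,"s12.png")
E
```

```text
clock: 15.48
eef_pos: [0.577, 0.006, 0.1801]
ee_rot: [-0.0, 0.987, -0.162, 0.0]
wrist_force: [-4.7, 1.4, 13.4]
grip_width: 0.0008
clock: 15.85
eef_pos: [0.5772, 0.0062, 0.1798]
ee_rot: [-0.0, 0.987, -0.162, 0.001]
wrist_force: [-8.6, 2.3, 26.4]
grip_width: 0.0003
tcp [0.5772 0.0062 0.1798] yaw -0.3256989786052444 tilt 0.08735390567680573 w 0.000327496396598149 F [-8.6198  2.2524 26.3756] t 15.85 q [-0.0102  0.432   1.7835  0.0009  0.9248  1.8858]
```

View pics/s12.png

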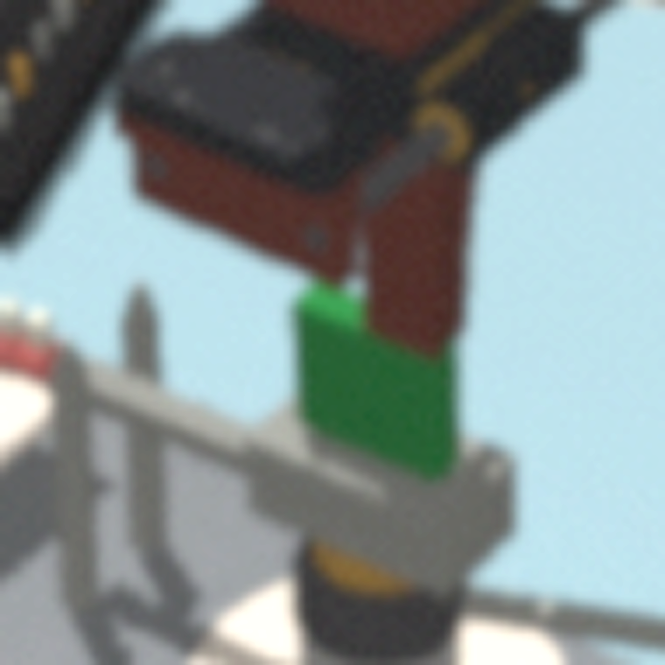

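```bash
python3 -m inch '[{"xyz":[0,0,-0.01],"delta_rot":[0,0,0],"grip":1},{"xyz":[0,0,-0.03],"delta_rot":[0,0,0],"grip":0.7},{"xyz":[-0.03,0,-0.05],"delta_rot":[0,0,-8],"grip":0.55},{"xyz":[-0.07,0.01,-0.05],"delta_rot":[0,0,-15],"grip":0.55},{"xyz":[-0.083,0.038,-0.05],"delta_rot":[0,0,-22],"grip":0.55},{"xyz":[-0.083,0.038,-0.03],"delta_rot":[0,0,-22],"grip":0.55},{"xyz":[-0.083,0.038,-0.01],"delta_rot":[0,0,-22],"grip":0.55},{"xyz":[-0.083,0.038,-0.01],"delta_rot":[0,0,-22],"grip":0.55}]'; python3 go.py 0.4863 -0.003 0.115 0.06
python3 - <<'E'
from h import *
s=r.grab_frame("side")
cv2.imwrite("pics/side13.png",s[...,::-1])
crop((s/1.3).astype(np.uint8),255,165,140,110,5,"s13.png")
E
```

```text
clock: 16.9
eef_pos: [0.4851, -0.0037, 0.1856]
ee_rot: [-0.0, 1.0, 0.029, -0.001]
wrist_force: [-0.8, -0.5, 0.7]
grip_width: 0.0397
tcp [ 0.4851 -0.0037  0.1856] yaw 0.05826237633290263 tilt 0.15904467938950154 w 0.03972705291241344 F [-0.765  -0.5157  0.7053] t 16.9 q [-0.0322  0.3017  1.9757 -0.0001  0.8669  1.4804]
 shift mm [ 1.4183 -0.6643 70.6374] rot deg [-0.0109  0.1587 -0.0996]
```

View pics/s13.png

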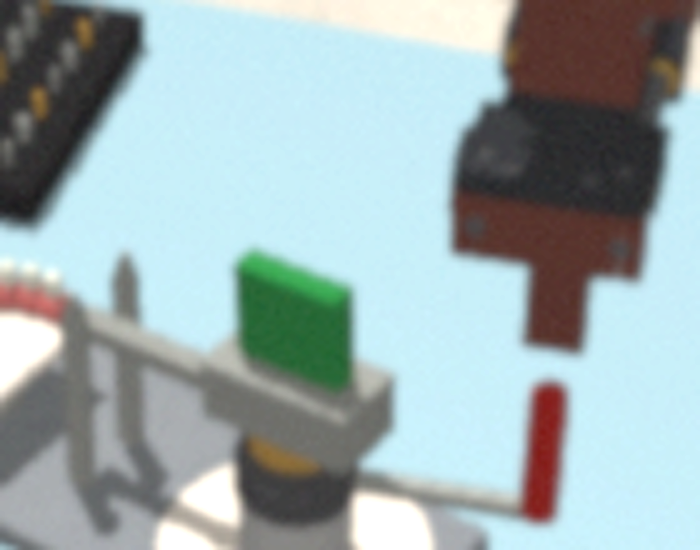

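```bash
python3 -m inch '[{"xyz":[0.001,0,0.02],"delta_rot":[0,0,0],"grip":0.55},{"xyz":[0.001,0,0.036],"delta_rot":[0,0,0],"grip":0.55},{"xyz":[0.001,0,0.042],"delta_rot":[0,0,0],"grip":0.55},{"xyz":[0.001,0,0.046],"delta_rot":[0,0,0],"grip":0.55},{"xyz":[0.001,0,0.046],"delta_rot":[0,0,0],"grip":0.55}]'; python3 go.py 0.4863 -0.003 0.115 0.06
```

```text
clock: 17.58
eef_pos: [0.4872, -0.0036, 0.1407]
ee_rot: [-0.0, 1.0, 0.029, -0.0]
wrist_force: [0.1, -0.4, 0.0]
grip_width: 0.0396
tcp [ 0.4872 -0.0036  0.1407] yaw 0.05837096043071623 tilt 0.0014320051943290041 w 0.03962008186387954 F [ 0.1112 -0.4399  0.0035] t 17.575 q [-0.0319  0.3787  2.0005  0.      0.7624  1.4805]
 shift mm [-0.8356 -0.6614 25.7407] rot deg [-0.0012  0.0007 -0.0933]
```

```bash
python3 -m inch '[{"xyz":[0,0,0.012],"delta_rot":[0,0,0],"grip":0.55},{"xyz":[0,0,0.024],"delta_rot":[0,0,0],"grip":0.55},{"xyz":[0,0,0.026],"delta_rot":[0,0,0],"grip":0.6},{"xyz":[0,0,0.026],"delta_rot":[0,0,0],"grip":0.68},{"xyz":[0,0,0.026],"delta_rot":[0,0,0],"grip":0.68},{"xyz":[0,0,0.026],"delta_rot":[0,0,0],"grip":0.68}]' 5; python3 go.py
python3 - <<'E'
from h import *
s=r.grab_frame("side")
cv2.imwrite("pics/side14.png",s[...,::-1])
crop((s/1.3).astype(np.uint8),255,165,140,110,5,"s14.png")
# plan
c=np.array([.5855,.003]);o=r.get_obs()["eef_pos"][:2]
d=o-c;print("phi",np.arctan2(d[1],d[0])%(2*np.pi),"rad",np.hypot(*d))
E
```

```text
clock: 18.32
eef_pos: [0.4873, -0.0036, 0.1149]
ee_rot: [0.0, 1.0, 0.029, 0.0]
wrist_force: [-0.2, -0.0, -0.5]
grip_width: 0.0282
tcp [ 0.4873 -0.0036  0.1149] yaw 0.05837608632181342 tilt 0.03357544430798599 w 0.028246992564806 F [-0.1827 -0.0237 -0.5306] t 18.325 q [-0.0319  0.4251  2.0126  0.      0.7034  1.4806]
phi 3.2089396838621993 rad 0.09842676034624302
```

View pics/s14.png

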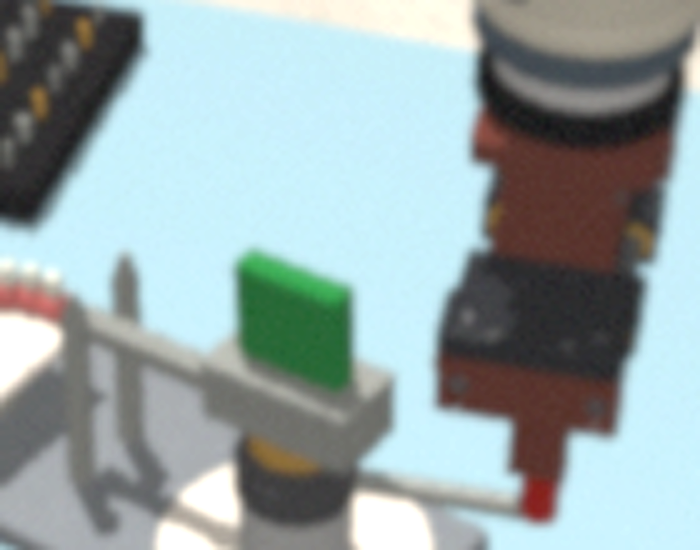

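```bash
cat > arc.py <<'E'
from go import *
c=np.array([.5855,.003]);A=Rq(o["ee_rot"]);yaw0=np.arctan2(A.as_matrix()[1,0],A.as_matrix()[0,0])
st()
d=o["eef_pos"][:2]-c;print("phi now",np.arctan2(d[1],d[0])%(2*np.pi),np.hypot(*d))
for a in map(float,sys.argv[1:]):
    p=c+.099*np.array([np.cos(a),np.sin(a)])
    s=A.inv().apply(np.array([*p,.115])-o["eef_pos"])
    ya=max(a-np.pi,-.62)
    print(a,(s*1000).round(1),"rot",round(np.degrees(yaw0-ya),1))
E
python3 arc.py 3.15 3.1 3.05 3.0 2.95 2.9 2.85 2.8
```

```text
tcp [ 0.4873 -0.0036  0.115 ] yaw 0.058392170269770546 tilt 0.03479238253716564 w 0.02793232459921604 F [-0.0497 -0.9012  0.1352] t 18.375 q [-0.0319  0.4251  2.0126 -0.      0.7034  1.4806]
phi now 3.2089396838621993 0.09842676034624302
3.15 [-0.5 -5.8 -0. ] rot 2.9
3.1 [ -0.1 -10.8  -0. ] rot 5.7
3.05 [  0.5 -15.7  -0. ] rot 8.6
3.0 [  1.4 -20.5  -0. ] rot 11.5
2.95 [  2.5 -25.4  -0. ] rot 14.3
2.9 [  3.8 -30.1  -0. ] rot 17.2
2.85 [  5.4 -34.8  -0. ] rot 20.1
2.8 [  7.2 -39.4  -0. ] rot 22.9
```

```bash
python3 -m inch '[{"xyz":[-0.0005,-0.006,0],"delta_rot":[0,0,3],"grip":0.68},{"xyz":[0,-0.011,0],"delta_rot":[0,0,6],"grip":0.68},{"xyz":[0.0005,-0.0155,0],"delta_rot":[0,0,8.5],"grip":0.68},{"xyz":[0.0015,-0.0205,0],"delta_rot":[0,0,11.5],"grip":0.68},{"xyz":[0.0025,-0.0255,0],"delta_rot":[0,0,14.5],"grip":0.68},{"xyz":[0.004,-0.03,0],"delta_rot":[0,0,17],"grip":0.68},{"xyz":[0.0055,-0.035,0],"delta_rot":[0,0,20],"grip":0.68}]' 5; python3 arc.py 2.8 2.75 2.7 2.65 2.6 2.55 2.5 2.45
python3 - <<'E'
from h import *
s=r.grab_frame("side")
cv2.imwrite("pics/side15.png",s[...,::-1])
crop((s/1.3).astype(np.uint8),255,165,140,110,5,"s15.png")
E
```

```text
clock: 19.25
eef_pos: [0.4902, 0.0314, 0.1148]
ee_rot: [0.0, 0.989, -0.146, -0.0]
wrist_force: [-0.5, -2.9, 0.9]
grip_width: 0.0282
tcp [0.4902 0.0314 0.1148] yaw -0.2920904109293216 tilt 0.04564574225908906 w 0.02822026779127119 F [-0.5131 -2.8524  0.9404] t 19.25 q [ 0.0401  0.4301  2.0035 -0.0008  0.7086  1.9036]
phi now 2.851552506432796 0.0994669777291334
2.8 [ 0.6 -5.1 -0.2] rot 2.8
2.75 [  1.  -10.   -0.2] rot 5.7
2.7 [  1.6 -14.9  -0.2] rot 8.6
2.65 [  2.4 -19.8  -0.2] rot 11.4
2.6 [  3.5 -24.6  -0.2] rot 14.3
2.55 [  4.9 -29.4  -0.2] rot 17.2
2.5 [  6.5 -34.1  -0.2] rot 18.8
2.45 [  8.3 -38.7  -0.2] rot 18.8
```

View pics/s15.png

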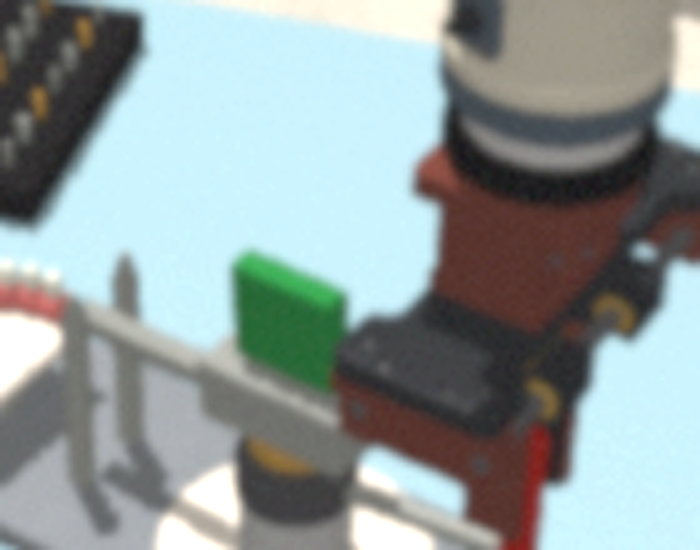

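```bash
python3 -m inch '[{"xyz":[0.0005,-0.005,0],"delta_rot":[0,0,3],"grip":0.68},{"xyz":[0.001,-0.01,0],"delta_rot":[0,0,6],"grip":0.68},{"xyz":[0.0015,-0.015,0],"delta_rot":[0,0,8.5],"grip":0.68},{"xyz":[0.0025,-0.02,0],"delta_rot":[0,0,11.5],"grip":0.68},{"xyz":[0.0035,-0.0245,0],"delta_rot":[0,0,14],"grip":0.68},{"xyz":[0.005,-0.0295,0],"delta_rot":[0,0,17],"grip":0.68},{"xyz":[0.0065,-0.034,0],"delta_rot":[0,0,19],"grip":0.68}]' 5; python3 arc.py 2.45 2.4 2.35 2.3 2.25 2.2 2.15 2.1 2.05
python3 - <<'E'
from h import *
s=r.grab_frame("side")
cv2.imwrite("pics/side16.png",s[...,::-1])
crop((s/1.3).astype(np.uint8),255,165,140,110,5,"s16.png")
E
```

```text
clock: 20.18
eef_pos: [0.5054, 0.0622, 0.1145]
ee_rot: [0.001, 0.952, -0.306, -0.001]
wrist_force: [-2.6, -1.4, 1.9]
grip_width: 0.0286
tcp [0.5054 0.0622 0.1145] yaw -0.6227616057145147 tilt 0.1343935374151849 w 0.028597109618903927 F [-2.6356 -1.4498  1.9459] t 20.175 q [ 0.0991  0.4513  1.9638 -0.0002  0.7289  2.2929]
phi now 2.505163315941232 0.09958055054248756
2.45 [ 0.8 -5.4 -0.5] rot -0.2
2.4 [  1.3 -10.4  -0.5] rot -0.2
2.35 [  2.  -15.3  -0.5] rot -0.2
2.3 [  2.9 -20.1  -0.5] rot -0.2
2.25 [  4.1 -24.9  -0.5] rot -0.2
2.2 [  5.6 -29.7  -0.5] rot -0.2
2.15 [  7.2 -34.3  -0.5] rot -0.2
2.1 [  9.1 -38.9  -0.5] rot -0.2
2.05 [ 11.3 -43.4  -0.5] rot -0.2
```

View pics/s16.png

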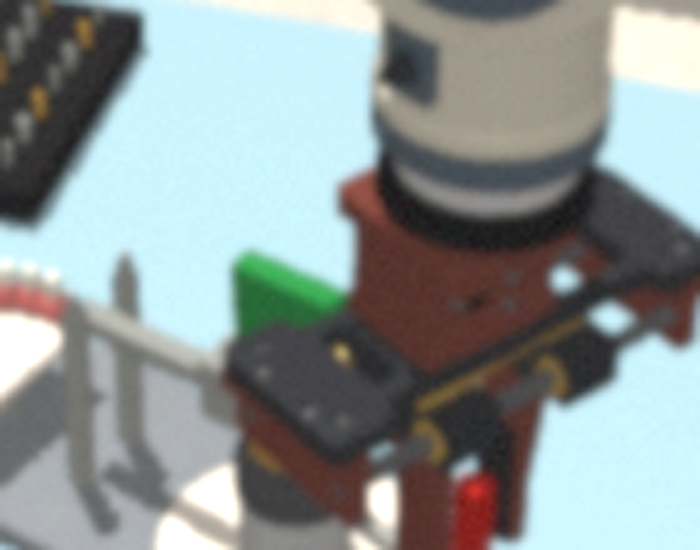

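```bash
python3 -m inch '[{"xyz":[0.0008,-0.0055,0],"delta_rot":[0,0,0],"grip":0.68},{"xyz":[0.0013,-0.0105,0],"delta_rot":[0,0,0],"grip":0.68},{"xyz":[0.002,-0.0155,0],"delta_rot":[0,0,0],"grip":0.68},{"xyz":[0.003,-0.02,0],"delta_rot":[0,0,0],"grip":0.68},{"xyz":[0.004,-0.025,0],"delta_rot":[0,0,0],"grip":0.68},{"xyz":[0.0055,-0.0295,0],"delta_rot":[0,0,0],"grip":0.68},{"xyz":[0.007,-0.0345,0],"delta_rot":[0,0,2],"grip":0.68}]' 5; python3 arc.py 2.1 2.05 2.0 1.95 1.9
python3 - <<'E'
from h import *
s=r.grab_frame("side");t=r.grab_frame("top")
cv2.imwrite("pics/side17.png",s[...,::-1])
crop((s/1.3).astype(np.uint8),225,165,140,110,5,"s17.png");crop(t,270,170,120,150,4,"t17.png")
E
```

```text
clock: 21.1
eef_pos: [0.5327, 0.0865, 0.1147]
ee_rot: [-0.0, 0.946, -0.323, 0.0]
wrist_force: [-1.5, -1.2, -0.0]
grip_width: 0.0281
tcp [0.5327 0.0865 0.1147] yaw -0.6578885885471092 tilt 0.011977108897430519 w 0.028055762707078342 F [-1.5047 -1.1996 -0.0235] t 21.1 q [ 0.139   0.4845  1.8989 -0.      0.758   2.3677]
phi now 2.135000865542164 0.0988253154904775
2.1 [ 1.1 -3.3 -0.3] rot -2.2
2.05 [ 3.  -7.8 -0.3] rot -2.2
2.0 [  5.2 -12.3  -0.3] rot -2.2
1.95 [  7.6 -16.6  -0.3] rot -2.2
1.9 [ 10.3 -20.8  -0.3] rot -2.2
```

View pics/s17.png

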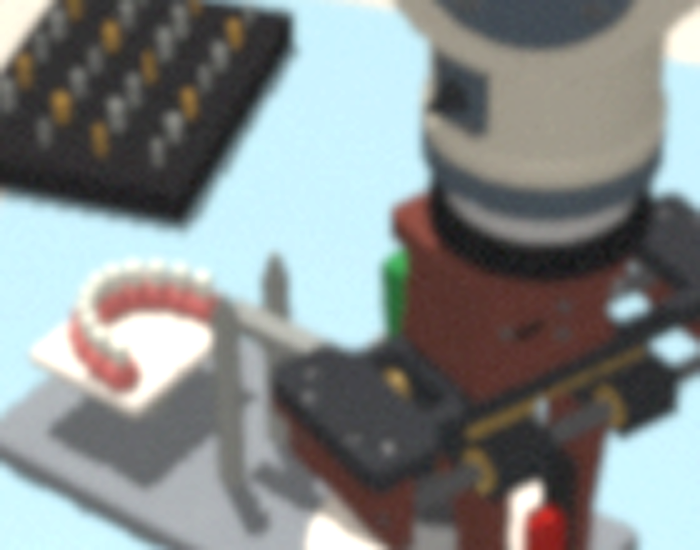

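View pics/t17.png

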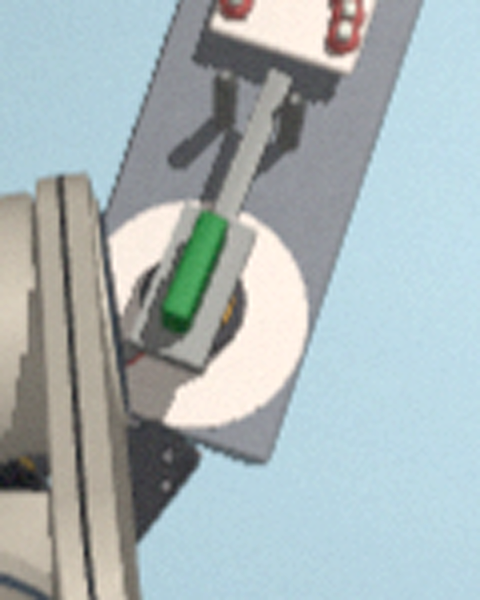

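```bash
python3 -m inch '[{"xyz":[0.0012,-0.0035,0],"delta_rot":[0,0,0],"grip":0.68},{"xyz":[0.003,-0.008,0],"delta_rot":[0,0,0],"grip":0.68},{"xyz":[0.0045,-0.0105,0],"delta_rot":[0,0,0],"grip":0.68},{"xyz":[0.0045,-0.0105,0],"delta_rot":[0,0,0],"grip":0.68}]' 5; python3 arc.py  2.0 1.97 1.95 1.9
```

```text
clock: 21.7
eef_pos: [0.5428, 0.092, 0.1147]
ee_rot: [-0.0, 0.947, -0.323, 0.0]
wrist_force: [-1.2, 0.6, -1.0]
grip_width: 0.0279
tcp [0.5428 0.092  0.1147] yaw -0.6570571874873481 tilt 0.050033485759971685 w 0.027897653768072475 F [-1.1854  0.6006 -0.9578] t 21.7 q [0.1463 0.4966 1.8751 0.0001 0.769  2.3741]
phi now 2.0180233545383963 0.09872404460551891
2.0 [ 0.6 -1.7 -0.3] rot -2.1
1.97 [ 2.  -4.3 -0.3] rot -2.1
1.95 [ 3.  -6.  -0.3] rot -2.1
1.9 [  5.6 -10.2  -0.3] rot -2.1
```

```bash
python3 -m inch '[{"xyz":[0.001,-0.0025,0],"delta_rot":[0,0,0],"grip":0.68},{"xyz":[0.002,-0.0045,0],"delta_rot":[0,0,0],"grip":0.68},{"xyz":[0.002,-0.0045,0],"delta_rot":[0,0,0],"grip":0.68}]' 5; python3 arc.py  1.97 1.95 1.9
python3 - <<'E'
from h import *
s=r.grab_frame("side");t=r.grab_frame("top")
crop((s/1.3).astype(np.uint8),225,165,140,130,5,"s18.png");crop(t,270,170,120,150,4,"t18.png")
E
```

```text
clock: 22.08
eef_pos: [0.5469, 0.0943, 0.1147]
ee_rot: [-0.0, 0.946, -0.323, 0.0]
wrist_force: [-1.6, -0.3, -1.9]
grip_width: 0.0284
tcp [0.5469 0.0943 0.1147] yaw -0.6571731035684072 tilt 0.027316326868408503 w 0.02839052830487418 F [-1.5828 -0.3496 -1.8899] t 22.075 q [0.1493 0.5019 1.865  0.0001 0.7743 2.3772]
phi now 1.9707140765778155 0.09915438173102332
1.97 [ 0.2  0.  -0.3] rot -2.1
1.95 [ 1.2 -1.7 -0.3] rot -2.1
1.9 [ 3.8 -5.9 -0.3] rot -2.1
```

View pics/s18.png

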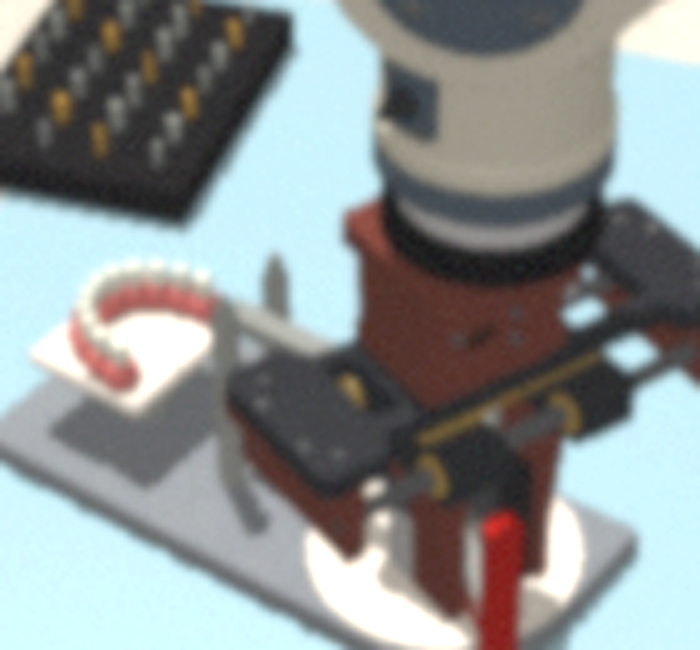

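Run:
```python
from h import *
uv=[(502+.5)/5-.5+225,(530+.5)/5-.5+165]
k=unproj("side",[uv],.125)[0];k[1]-=.005
c=np.array([.5855,.003]);d=k[:2]-c;print(k,np.hypot(*d),"phi",np.arctan2(d[1],d[0]))
o=r.get_obs()["eef_pos"];e=k-o;y=-.657;print("knob in tool xy",e[0]*np.cos(y)+e[1]*np.sin(y),e[0]*np.sin(y)-e[1]*np.cos(y))
```

```text
[0.5392 0.0902 0.125 ] 0.09872130054746595 phi 2.0584471580140407
knob in tool xy -0.003576464964050953 0.007892668683451298
```

```bash
python3 -m inch '[{"xyz":[0,0.003,0],"delta_rot":[0,0,0],"grip":0.6},{"xyz":[0,0.006,0],"delta_rot":[0,0,0],"grip":0.5},{"xyz":[0,0.007,0],"delta_rot":[0,0,0],"grip":0.5},{"xyz":[0,0.007,-0.03],"delta_rot":[0,0,0],"grip":0.5},{"xyz":[0,0.007,-0.08],"delta_rot":[0,0,0],"grip":0.5},{"xyz":[0,0.007,-0.13],"delta_rot":[0,0,0],"grip":0.5},{"xyz":[-0.04,-0.03,-0.15],"delta_rot":[0,0,-5],"grip":0.5},{"xyz":[-0.08,-0.07,-0.15],"delta_rot":[0,0,-10],"grip":0.5},{"xyz":[-0.12,-0.11,-0.15],"delta_rot":[0,0,-15],"grip":0.5},{"xyz":[-0.16,-0.15,-0.15],"delta_rot":[0,0,-20],"grip":0.5},{"xyz":[-0.16,-0.2,-0.15],"delta_rot":[0,0,-20],"grip":0.5},{"xyz":[-0.16,-0.2,-0.15],"delta_rot":[0,0,-20],"grip":0.5}]' 5; python3 go.py
python3 - <<'E'
from h import *
s=r.grab_frame("side");t=r.grab_frame("top")
cv2.imwrite("pics/side19.png",s[...,::-1]);cv2.imwrite("pics/top19.png",t[...,::-1])
crop((s/1.3).astype(np.uint8),225,165,150,125,5,"s19.png");crop(t,265,140,130,150,4,"t19.png")
E
```

```text
clock: 23.68
eef_pos: [0.5431, 0.3529, 0.2644]
ee_rot: [-0.001, 0.988, -0.152, 0.001]
wrist_force: [0.6, -1.2, 0.4]
grip_width: 0.0436
tcp [0.5431 0.3529 0.2644] yaw -0.30568577527745455 tilt 0.08612539323091643 w 0.043648064645001435 F [ 0.5613 -1.1747  0.4308] t 23.675 q [0.5578 0.4326 1.5585 0.0001 1.149  2.4343]
```

View pics/s19.png

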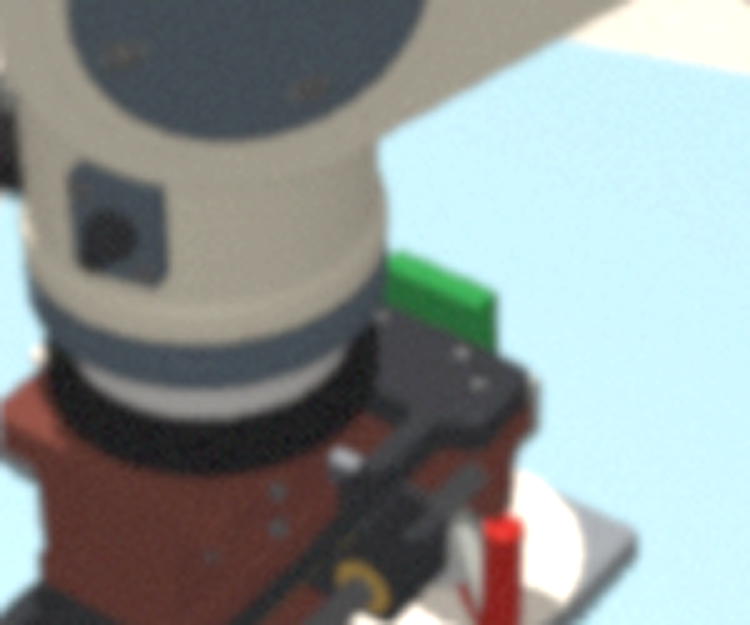

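View pics/t19.png

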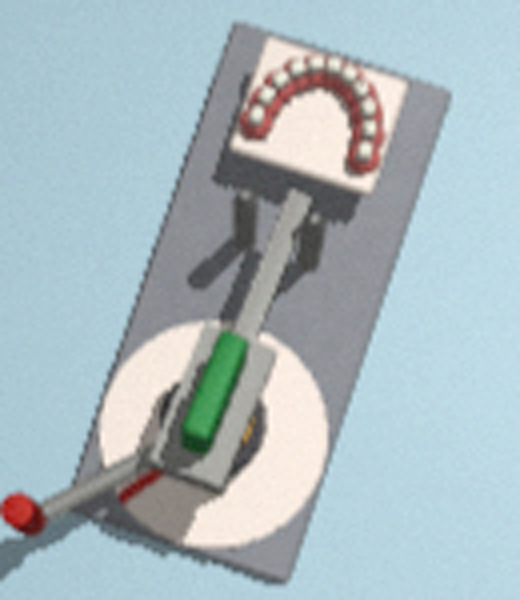

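View pics/top19.png

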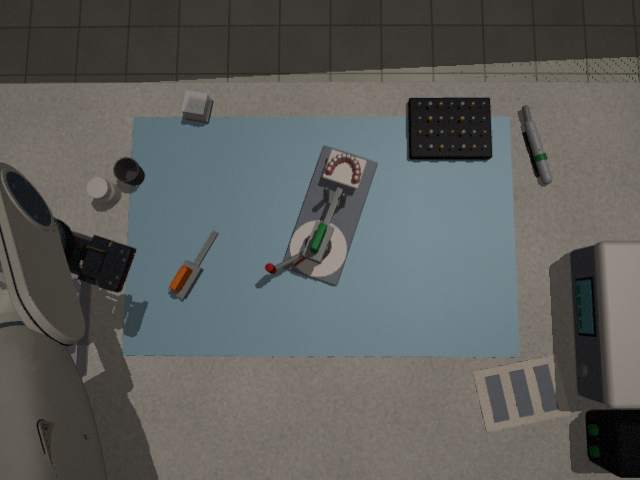

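Run:
```python
from fit import *
K=(265,140,4)
k=unproj("top",[pt(17,507,*K)],.125)[0];c=np.array([.5855,.0028]);d=k[:2]-c
phi=np.arctan2(d[1],d[0]);print("knob",k,np.hypot(*d),"phi",phi,"nut+screw",3.4356-phi)
top=[((25,7,74),217,333),((25,-7,74),245,342),((-25,7,74),183,433),((-25,-7,74),208,440),((35,18,28),205,322),((35,-18,28),275,347),((-35,18,28),155,462),((-35,-18,28),222,490),((115,6,10),287,190),((115,-6,10),308,197)]
ut=np.array([pt(a,b,*K) for _,a,b in top]);L=[o[0] for o in top]
f=lambda p:(proj("top",W(p,L)+[0,0,.085])-ut).ravel()
q=least_squares(f,[.585,.003,-.33],loss='soft_l1');print(q.x,q.cost)
b=W((.5855,.0028,-.326),[(100,0,90)])[0]-[*q.x[:2],0];cc,ss=np.cos(q.x[2]),np.sin(q.x[2]);print("brace in key",cc*b[0]+ss*b[1],-ss*b[0]+cc*b[1])
```

```text
knob [0.539  0.0905 0.125 ] 0.09930365061032831 phi 2.0585561813989495 nut+screw 1.3770438186010505
[ 0.5878  0.0014 -0.3522] 6.615818041349201
brace in key 0.09728076989405582 0.003116066315157942
```

```bash
python3 -m inch '[{"xyz":[-0.04,0.01,-0.03],"delta_rot":[0,0,0],"grip":0.5},{"xyz":[-0.08,0.02,-0.06],"delta_rot":[0,0,0],"grip":0.5},{"xyz":[-0.13,0.04,-0.08],"delta_rot":[0,0,0],"grip":0.5},{"xyz":[-0.17,0.05,-0.08],"delta_rot":[0,0,0],"grip":0.5},{"xyz":[-0.2,0.06,-0.08],"delta_rot":[0,0,0],"grip":0.5},{"xyz":[-0.2,0.06,-0.08],"delta_rot":[0,0,0],"grip":0.5}]'
python3 - <<'E'
from fit import *
s=r.grab_frame("side")
cv2.imwrite("pics/side20.png",s[...,::-1])
s=(s/1.3).astype(np.uint8)
crop(s,255,190,90,85,8,"s20.png")
E
```

```text
clock: 24.52
eef_pos: [0.3499, 0.3309, 0.3437]
ee_rot: [-0.012, 0.991, -0.135, -0.013]
wrist_force: [0.4, -0.4, -0.1]
grip_width: 0.0441
```

View pics/s20.png

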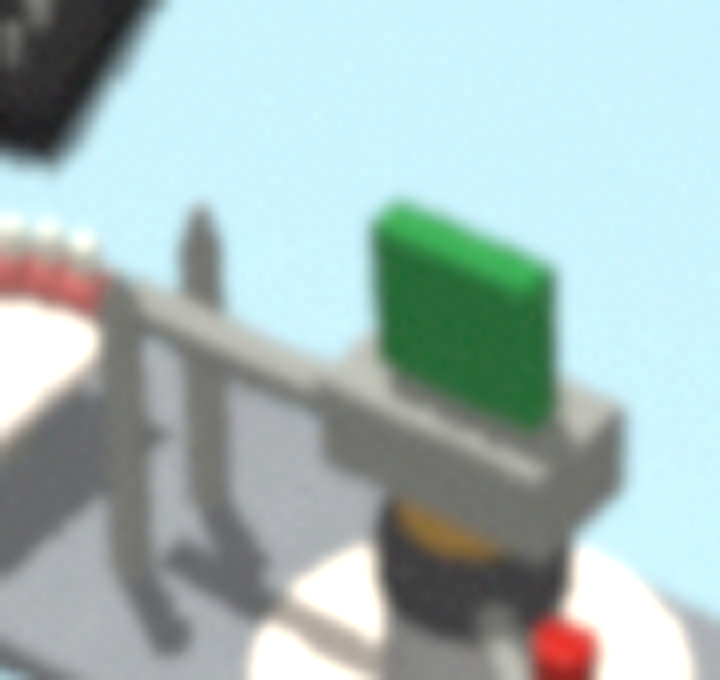

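Run:
```python
from fit import *
K=(255,190,8)
P=proj("side",W((.585,.0082,-.326),[(100,17,116),(100,-17,116)]));o=np.array([pt(122,280,*K),pt(200,207,*K)]);b=(o-P).mean(0);print("bias",o-P)
dk=np.array([.002,-.0015,0])
for pitch in(0,):
    w=W((.585,.0082,-.35),[(0,0,159),(25,-7,159),(-25,-7,159),(-25,7,159),(-35,18,113),(-35,-18,113)])+dk
    print("pred crop",((proj("side",w)+b-[255,190]+.5)*8-.5).round(0).tolist())
print("obs  [465,243] [402,200] [552,268] [535,292] [545,480] [620,408]")
```

```text
bias [[ 0.4248 -0.2436]
 [-0.1522 -0.9375]]
pred crop [[477.0, 254.0], [412.0, 200.0], [579.0, 280.0], [544.0, 310.0], [546.0, 496.0], [632.0, 417.0]]
obs  [465,243] [402,200] [552,268] [535,292] [545,480] [620,408]
```

```bash
python3 -c "
from workcell import r
print(r.hand_in()); print(r.get_obs()['clock'])"
```

```text
the job is handed in; nothing more can be done
None
the job is handed in; nothing more can be done
```

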